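# Fan the slide mailers in the carrying tray and close its hold-down bar

### The arm

A 6-joint arm with a two-finger parallel gripper is mounted at the origin on the work surface. World frame = base frame: x ahead of the robot, y to its left, z up, the work surface at z = 0. Lengths are in m, angles in rad, forces in N, time in s.
With the tool pointing down it reaches from about 0.35 to 0.775 m from the base axis. Payload 5.5 kg.
Tool frame: the origin (TCP) lies at the very end of the fingers, on their centre line; the grasp point (between the pads) lies 19 mm behind it; z points along the fingers, y is the direction in which the jaws open and shut (so a half turn about z gives the same grasp; the last joint's range is limited). The gripper opens to 85 mm and grips with 20 to 120 N. Pads are 22 mm wide; open, the fingers measure 114 mm over their backs; the gripper's body (76 mm by 85 mm) begins 54 mm behind the grasp point. The pads swing forward as they close: fully open they stand 13 mm farther back than shut.
Start: joints at [-1.479, 0.313, 0.046, 1.304, 0, 1.431], TCP at [0.132, -0.56, 0.231] pointing down, gripper open.
Joint ranges: [-2.76, 2.76], [-0.86, 1.69], [-1.03, 1.26], [-2.2, 2.34], [-1.47, 1.5], [-3.14, 3.14]. Speed limits (rad/s): [2.57, 2.57, 3.14, 3.14, 3.14, 3.14].

### API

Orientations are given as a unit quaternion [w, x, y, z].
In Python, from workcell import get_state, read_camera, hand_in, find_in, silhouettes gives the robot as it stands. The module is installed in compiled form; this text tells all that it offers.
- The arm moves only by the tool send_rows, never from a script. Its argument "deltas" is a list that holds one entry, the list of rows, each a list of 6 numbers: the shift along the world's x, y, z in cm, then the turn, a rotation vector about the world's x, y, z in degrees. In form: [[[dx, dy, dz, wx, wy, wz], ...]]. A call has 1 to 12 rows; each row is the pose to reach, as a shift and turn from the pose commanded when the call began; what a row does not reach only later rows make up. A row lasts 1/10 s, in which the tool goes at most 50 mm and 8.59 degrees, less where a joint would pass 70% of its speed; a pose out of reach is approached as far as the arm can. A call with a gripper value outside its range is refused whole. "jaw" is the opening, from -1 (shut) to 1 (fully open), so that 0 is half open, set as the call begins (left out, the last holds). The fingers move at their own pace and stop on an object; "force" is the grip in N (left out, the last holds). Time passes only in rows, so rows that repeat a pose let the fingers close. It gives the time, the measured TCP pose, the force and the opening at its end, in the units of the state.
- get_state(): the state, without advancing time (a new reading comes with each control period).
- read_camera(name): name is "side" or "top"; returns a dict with "img" (420x560x3 uint8, red, green, blue), "z_map" (420x560 float32, m along the optical axis (not along the pixel's ray), 0 where there is no reading), "vfov" (degrees; the focal length in pixels is half the picture's height over the tangent of half this angle, whatever the lens; pixels are square), "cx", "cy" (the principal point, pixels), "R" (3x3) and "t" (3): a world point X has camera coordinates R X + t. Camera axes: x right, y down, z forward; pixel columns grow to the right and rows downward; lengths in m; the calibration is good to about 2 mm. A picture is of the moment at which its call begins.
- hand_in(): hands the job in, once; it reports no verdict.
Trained networks look in a picture, given as the dict that the camera call returned (one of the last four; its "shot" number tells which), for a name from the list of things; names that differ only in an ending like _2 or _b are one class to them, and where a whole thing is asked for, a point or a joint stands for the part that bears it (a point fixed in the world has none). Each returns a list of dicts, best first, with "conf" (0 to 1); they miss things now and then, are a little off and sometimes report something else, mostly with a low value. They report only what shows in the picture. A call takes as long as a camera call. They do not tell look-alikes from the thing itself.
- find_in(picture, thing): "box" ([centre column, centre row, width, height] in pixels, round what is visible of it).
- silhouettes(picture, thing): "mask" (420x560 bool, what is visible of it) and "box" ([centre column, centre row, width, height] in pixels, round what is visible of it).
The state is a dict: "clock": time; "joint_pos": joint angles; "qvel": joint speeds; "tau": joint torques, N m; "tcp_pos": TCP position; "orientation": TCP orientation; "wrist_force": force on the tool from outside, world axes, zero at the start; "ft_torque": the same for the moment, N m; "finger_gap": finger opening in m.
Only numpy, scipy, OpenCV 4.12 (cv2) and the standard library are available. Lean on these libraries where they do the work, as an engineer would, in place of code of your own. Each camera call takes 0.05 s, during which the arm holds its last target.

### The job

Two slide mailers already lie overlapping in the steel carrying tray; carry on the row along the tray with the two loose ones from the bench, in line and in the same step: each with its label up and at the same end as the others, its label end resting on the mailer before (covering two fifths of it, its label left clear) and its other end down on the tray floor. Lay them down without dropping them and without pushing the laid ones along; then swing the tray's hold-down bar right down over the row until it rests in its catch. Leave the slide box and the stack of dishes where they are.

Things in the scene. Friction and masses are not known exactly. Their poses are not given: they have to be found in the camera images.
- tray: Stainless tray fixed to the bench, 330 long x 160 wide; walls 28 high, 3 thick all round, rolled rim; floor top 3 mm above the underside. Origin: centre of the underside. x: along its length, from the end where the row begins to the free end; y: to the long side with the bar's hinge. Wire lifting loops stand out 23 mm at both short ends.
- laid_back_mid (a point): First mailer laid already, flat on the tray floor, label end to the tray's -x. A flat plain box in mid-grey plastic, 100 long x 56 wide x 8 thick, 30 to 65 g; on top a white label 30 mm long at one end, two paler window panels over the rest. Point at its centre, 4 mm above its underside; x runs along it from label end to window end, y across, z up out of the labelled face.
- laid_front_mid (a point): Second mailer laid already (same kind), about 60 mm further along the tray's +x: label end on the window end of the first, covering 40 mm of it, window-end bottom edge down on the tray floor, so it leans 0.13 rad. The next lies just so, 60 mm further on. Point at its centre, 14 mm above the tray's underside; axes as for the first.
- case_a_mid (a point): Loose mailer lying flat on the bench, label up, to the robot's right of the tray, its x within 0.6 rad of world x. A flat plain box in mid-grey plastic, 100 long x 56 wide x 8 thick, 30 to 65 g; on top a white label 30 mm long at one end, two paler window panels over the rest. Point at its centre, 4 mm above its underside; x runs along it from label end to window end, y across, z up out of the labelled face.
- case_b_mid (a point): Other loose mailer, the same in all ways as case_a (either may be laid first), flat on the bench, label up. Point at its centre, 4 mm above its underside; axes as for case_a.
- case_a_label (a point): Point below the middle of the label of case_a: 34 mm from its centre towards the label end (-x), half-way up.
- case_b_label (a point): Point below the middle of the label of case_b: 34 mm from its centre towards the label end (-x), half-way up.
- case_a_toe (a point): Middle of the bottom edge at the window end of case_a: 50 mm from its centre along +x, 4 mm below it.
- case_b_toe (a point): Middle of the bottom edge at the window end of case_b: 50 mm from its centre along +x, 4 mm below it.
- keeper (a joint): Angle (rad) of the hold-down bar, a flat steel bar 16 wide, 5 thick, 205 long, with an upturned tab at its tip, hinged on the tray's +y wall about the tray's x. 0: closed, level across the tray, in the catch fork on the -y wall (a stop); 1.57 upright; 2.0 leaning outwards (a stop). It starts about upright, tip up to 250 mm above the bench. Stiff hinge: stays where left, 1 to 2 N at the grip point moves it.
- keeper_hinge (a point): Point on the bar's hinge axis, mid-width: from the tray's origin 25 mm along its x, 82 mm along its y, 37 mm up. Closed, the bar lies at this height and passes clear above mailers that lie properly.
- keeper_grip (a point): Middle of the bar's section 185 mm from the hinge axis, 20 mm short of the tip; bar closed, it lies 23 mm outside the -y wall, 37 mm above the bench. The bar's side faces, 16 mm apart along the tray's x, can be pinched here from above at any angle of the bar.
- slide_box: Wooden slide box 98 x 60 x 34 lying among the mailers; origin at the centre of its underside. Leave alone.
- petri_stack: Stack of clear dishes, 90 across, 60 high; origin at the centre of its underside. Leave alone.
Things that resemble listed ones, but are neither listed nor needed, are in the scene too. What is shaped like the part that bears case_a_mid but orange or purple is not meant.

How it is judged:
On the way, in this order (a step that is already met when the one before it is completed fails the run):
1. both loose mailers lie in the row, overlapping in step, with the hold-down bar still open (distance of each of laid_back_mid, laid_front_mid from where it was at the start of the episode below 0.012 m and ((x of case_a_mid in the frame of laid_front_mid between 0.046 and 0.076 m and y of case_a_mid in the frame of laid_front_mid between -0.01 and 0.01 m and angle between the y axis of case_a_mid and the y axis of laid_front_mid, either way round below 0.14 rad and x of case_a_label in the frame of laid_front_mid below 0.045 m and z of case_a_label in the frame of laid_front_mid above 0.005 m and angle between each of case_a_mid, case_b_mid's own z axis and vertical below 0.3 rad and z of each of case_a_toe, case_b_toe in the frame of tray below 0.009 m and x of case_b_mid in the frame of case_a_mid between 0.046 and 0.076 m and y of case_b_mid in the frame of case_a_mid between -0.01 and 0.01 m and angle between the y axis of case_b_mid and the y axis of case_a_mid, either way round below 0.14 rad and x of case_b_label in the frame of case_a_mid below 0.045 m and z of case_b_label in the frame of case_a_mid above 0.005 m) or (x of case_b_mid in the frame of laid_front_mid between 0.046 and 0.076 m and y of case_b_mid in the frame of laid_front_mid between -0.01 and 0.01 m and angle between the y axis of case_b_mid and the y axis of laid_front_mid, either way round below 0.14 rad and x of case_b_label in the frame of laid_front_mid below 0.045 m and z of case_b_label in the frame of laid_front_mid above 0.005 m and angle between each of case_b_mid, case_a_mid's own z axis and vertical below 0.3 rad and z of each of case_b_toe, case_a_toe in the frame of tray below 0.009 m and x of case_a_mid in the frame of case_b_mid between 0.046 and 0.076 m and y of case_a_mid in the frame of case_b_mid between -0.01 and 0.01 m and angle between the y axis of case_a_mid and the y axis of case_b_mid, either way round below 0.14 rad and x of case_a_label in the frame of case_b_mid below 0.045 m and z of case_a_label in the frame of case_b_mid above 0.005 m)) and linear speed of each of case_a, case_b below 0.02 m/s and contact force between each of case_a, case_b and the fingers below 0.05 N and value of joint keeper above 0.6 rad), for 0.2 s.
2. the hold-down bar is down in its catch (value of joint keeper below 0.06 rad), for 0.2 s.
At the end, for the whole second after the job is handed in: Laid mailers within 12 mm of their start; each new one, in either order, label up and label end on the one before, 46 to 76 mm further on, within 10 mm sideways and 0.14 rad square, window-end edge under 6 mm above the tray floor, at rest; hold-down bar within 0.06 rad of closed (distance of each of laid_back_mid, laid_front_mid from where it was at the start of the episode below 0.012 m and ((x of case_a_mid in the frame of laid_front_mid between 0.046 and 0.076 m and y of case_a_mid in the frame of laid_front_mid between -0.01 and 0.01 m and angle between the y axis of case_a_mid and the y axis of laid_front_mid, either way round below 0.14 rad and x of case_a_label in the frame of laid_front_mid below 0.045 m and z of case_a_label in the frame of laid_front_mid above 0.005 m and angle between each of case_a_mid, case_b_mid's own z axis and vertical below 0.3 rad and z of each of case_a_toe, case_b_toe in the frame of tray below 0.009 m and x of case_b_mid in the frame of case_a_mid between 0.046 and 0.076 m and y of case_b_mid in the frame of case_a_mid between -0.01 and 0.01 m and angle between the y axis of case_b_mid and the y axis of case_a_mid, either way round below 0.14 rad and x of case_b_label in the frame of case_a_mid below 0.045 m and z of case_b_label in the frame of case_a_mid above 0.005 m) or (x of case_b_mid in the frame of laid_front_mid between 0.046 and 0.076 m and y of case_b_mid in the frame of laid_front_mid between -0.01 and 0.01 m and angle between the y axis of case_b_mid and the y axis of laid_front_mid, either way round below 0.14 rad and x of case_b_label in the frame of laid_front_mid below 0.045 m and z of case_b_label in the frame of laid_front_mid above 0.005 m and angle between each of case_b_mid, case_a_mid's own z axis and vertical below 0.3 rad and z of each of case_b_toe, case_a_toe in the frame of tray below 0.009 m and x of case_a_mid in the frame of case_b_mid between 0.046 and 0.076 m and y of case_a_mid in the frame of case_b_mid between -0.01 and 0.01 m and angle between the y axis of case_a_mid and the y axis of case_b_mid, either way round below 0.14 rad and x of case_a_label in the frame of case_b_mid below 0.045 m and z of case_a_label in the frame of case_b_mid above 0.005 m)) and linear speed of each of case_a, case_b below 0.02 m/s and value of joint keeper below 0.06 rad); the robot touches nothing.
It fails at once if a loose mailer is dropped or thrown: it moves faster than 0.7 m/s while the fingers do not touch it ((linear speed of case_a above 0.7 m/s and contact force between case_a and the fingers below 0.01 N) or (linear speed of case_b above 0.7 m/s and contact force between case_b and the fingers below 0.01 N)).
It fails at once if a mailer that lay in the tray already is pushed more than 20 mm (distance of any of laid_back_mid, laid_front_mid from where it was at the start of the episode above 0.02 m).
It fails at once if the slide box or the stack of dishes is moved more than 25 mm (distance of any of slide_box, petri_stack from where it was at the start of the episode above 0.025 m).
It also fails if it takes over 69 s, if anything falls off the work surface, if the arm or the gripper's body presses on something with over 40 N, if the wrist force passes 120 N, or if a joint passes its speed limit or range.

## Working session

There is one attempt and no reset: what is moved stays moved. The work goes in short steps, Python scripts to look and compute and a tool call to move; the robot and the scene stay as the last step left them, time stands still between calls to the robot, and variables do not carry over. Pictures are saved under pics/ and viewed, and the job is handed in when it is done.

Besides the shell and the picture viewer there is one more tool, called by a JSON object that holds its "name" and its "arguments". send_rows: Moves the arm, as the interface text tells. Its arguments: {"type":"object","properties":{"deltas":{"type":"array","items":{"type":"array","items":{"type":"array","items":{"type":"number"}}}},"jaw":{"type":"number"},"force":{"type":"number"}},"required":["deltas"]}

```bash
mkdir -p pics; python3 - <<'E'
from workcell import *
import cv2,numpy as np,pickle
s=get_state();print(s)
for n in("side","top"):
    p=read_camera(n);cv2.imwrite(f"pics/{n}0.png",p["img"][:,:,::-1]);pickle.dump(p,open(f"{n}0.pkl","wb"))
    print(n,p["vfov"],p["cx"],p["cy"],p["R"],p["t"],p["shot"])
    for th in("tray","laid_back_mid","case_a_mid","slide_box","petri_stack","keeper"):
        print(th,[( [round(v) for v in d["box"]],round(d["conf"],2)) for d in find_in(p,th)])
E
```

```text
{'clock': 0.0, 'joint_pos': array([-1.47863351e+00,  3.14007499e-01,  4.49520834e-02,  1.30360370e+00,
       -2.85434599e-05,  1.43119432e+00]), 'qvel': array([-0.0009206 , -0.00040308,  0.00084366, -0.00063144,  0.00142798,
       -0.00163117]), 'tau': array([-1.05632858e-03, -4.80627823e+01,  2.98532599e+01,  1.93080615e-02,
       -5.19060677e-05, -2.32548530e-06]), 'tcp_pos': array([ 0.13200703, -0.55910044,  0.23039384]), 'orientation': array([-9.31472638e-04,  9.93292711e-01,  1.15623191e-01,  7.82255667e-06]), 'wrist_force': array([ 0.29117688, -0.11246382, -0.37550108]), 'ft_torque': array([ 0.01401158, -0.04599337,  0.0507309 ]), 'finger_gap': 0.08552634200032652}
side 55.10003304495783 274.9649538858911 214.48200522664632 [[-0.98122304 -0.19139038  0.02389714]
 [-0.11428163  0.47709866 -0.87138773]
 [ 0.15537393 -0.85775672 -0.4900126 ]] [0.47154719 0.142686   0.87989957] 1
tray [([238, 285, 195, 115], 0.7)]
laid_back_mid [([282, 308, 52, 27], 0.94)]
case_a_mid [([245, 228, 42, 16], 0.95), ([239, 201, 21, 19], 0.83), ([378, 210, 36, 17], 0.59)]
slide_box [([296, 205, 39, 28], 0.85)]
petri_stack [([176, 200, 36, 31], 0.7)]
keeper [([208, 271, 26, 91], 0.78)]
top 57.88486574220003 278.83539392233973 215.12750065037133 [[-0.00371356 -0.99987063  0.01565008]
 [-0.99666062  0.00242412 -0.08161947]
 [ 0.08157097 -0.01590092 -0.99654069]] [-0.05451506  0.49692907  0.80271992] 2
tray [([131, 209, 158, 173], 0.96), ([290, 184, 41, 48], 0.59)]
laid_back_mid [([171, 254, 26, 27], 0.83)]
case_a_mid [([354, 160, 51, 34], 0.77), ([380, 338, 48, 51], 0.76), ([421, 217, 31, 48], 0.63)]
slide_box [([354, 230, 42, 54], 0.77), ([129, 209, 163, 178], 0.54), ([419, 220, 29, 48], 0.41)]
petri_stack [([329, 84, 42, 49], 0.68)]
keeper [([92, 189, 76, 25], 0.57)]
```

```bash
python3 - <<'E'
import cv2
a=cv2.imread("pics/top0.png")[40:400,20:500];cv2.imwrite("pics/top0b.png",cv2.resize(a,None,fx=1.66,fy=1.66,interpolation=cv2.INTER_CUBIC))
a=cv2.imread("pics/side0.png")[160:370,120:420];cv2.imwrite("pics/side0b.png",cv2.resize(a,None,fx=2.6,fy=2.6,interpolation=cv2.INTER_CUBIC))
E
```

```text
(no output)
```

View pics/top0b.png

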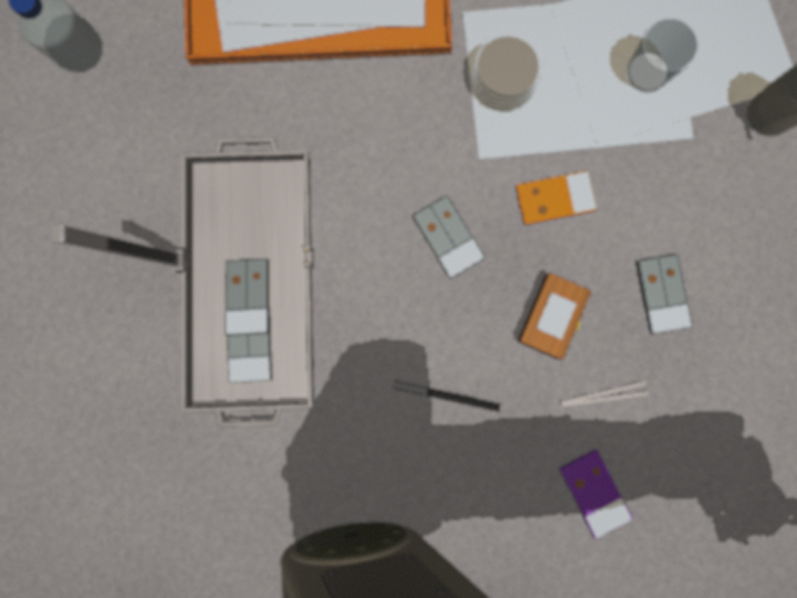

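View pics/side0b.png

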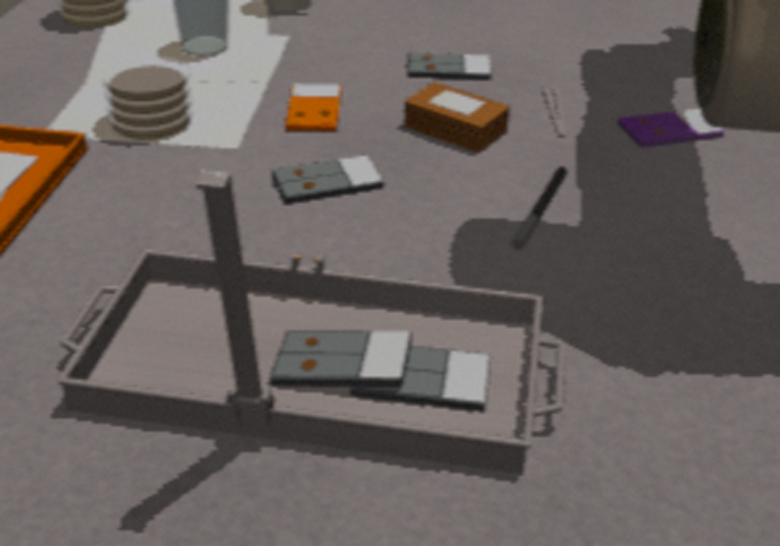

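Candidates for the loose mailers in the full top image: grey ones at about (290,182) and (420,216). The orange (355,160) and purple (380,338) ones are look-alikes. The grey ones fit. Next I'll measure them.

```bash
cat > h.py <<'E'
import numpy as np,cv2,pickle
def f(p): return p["img"].shape[0]/2/np.tan(np.radians(p["vfov"]/2))
def cloud(p):
    H,W=p["z_map"].shape;v,u=np.mgrid[:H,:W].astype(float);z=p["z_map"]
    c=np.stack([(u-p["cx"])/f(p)*z,(v-p["cy"])/f(p)*z,z],-1)
    w=(c-p["t"])@p["R"]; w[z==0]=np.nan; return w
def ray(p,u,v,zw):
    d=p["R"].T@np.array([(u-p["cx"])/f(p),(v-p["cy"])/f(p),1.]);o=-p["R"].T@p["t"]
    return o+d*(zw-o[2])/d[2]
def proj(p,X):
    c=p["R"]@np.asarray(X,float)+p["t"];return c[:2]/c[2]*f(p)+[p["cx"],p["cy"]]
def rectify(p,x0,x1,y0,y1,zw,mpp=0.0005):
    # image rows down = -x, cols right = -y
    W=int((y1-y0)/mpp);H=int((x1-x0)/mpp)
    src=np.float32([proj(p,(x1,y1,zw)),proj(p,(x1,y0,zw)),proj(p,(x0,y0,zw)),proj(p,(x0,y1,zw))])
    dst=np.float32([[0,0],[W,0],[W,H],[0,H]])
    return cv2.warpPerspective(p["img"],cv2.getPerspectiveTransform(src,dst),(W,H),flags=cv2.INTER_CUBIC)
E
python3 - <<'E'
from h import *
p=pickle.load(open("top0.pkl","rb"));w=cloud(p);im=p["img"]
q=pickle.load(open("side0.pkl","rb"));wq=cloud(q)
print("bench z",np.nanmedian(w[300:330,230:240,2]),np.nanmedian(w[230:260,250:280,2]))
for n,(u,v) in dict(tray=(110,150),lb=(171,259),lf=(168,210),c1=(283,177),c2=(418,209),box=(354,230),).items():
    print(n,u,v,w[v,u].round(4))
im1=rectify(p,.25,.65,-.35,.35,.008,0.001)
cv2.imwrite("pics/rect0.png",im1[:,:,::-1])
# masks from hsv: grey-green mailer, white label by rectifying to plane z=8mm
from workcell import silhouettes
E
python3 - <<'E'
from h import *
from workcell import *
for n in("top","side"):
    p=read_camera(n);w=cloud(p)
    for th in("case_a_mid","laid_back_mid","slide_box","petri_stack"):
        for d in silhouettes(p,th):
            m=d["mask"]; P=w[m]; P=P[~np.isnan(P[:,0])]
            vv,uu=np.nonzero(m)
            zt=np.percentile(P[:,2],80)
            Q=np.array([ray(p,u,v,0.008)[:2] for u,v in zip(uu,vv)]).astype(np.float32)
            r=cv2.minAreaRect(Q)
            lab=p["img"][vv,uu].min(1)>150
            print(n,th,round(d["conf"],2),[round(x) for x in d["box"]],"ztop",zt.round(4),"rect",np.round(r[0],4),np.round(r[1],3),round(r[2],1),"label",Q[lab].mean(0).round(4) if lab.any() else None,lab.sum())
E
```

```text
bench z -0.0005645199167304352 -0.0006945193854807263
tray 110 150 [ 0.6461  0.3219 -0.0017]
lb 171 259 [0.4029 0.1774 0.0117]
lf 168 210 [0.5089 0.1847 0.0161]
c1 283 177 [ 0.5824 -0.0658  0.0099]
c2 418 209 [ 0.511  -0.3662  0.0047]
box 354 230 [ 0.4634 -0.2159  0.0349]
top case_a_mid 0.94 [291, 181, 43, 50] ztop 0.0085 rect [ 0.5717 -0.0797] [0.104 0.057] 30.3 label [ 0.5426 -0.0986] 322
top case_a_mid 0.84 [379, 339, 45, 49] ztop 0.0093 rect [ 0.2334 -0.2686] [0.101 0.057] 26.1 label [ 0.201  -0.2856] 309
top case_a_mid 0.61 [354, 160, 45, 32] ztop 0.0086 rect [ 0.6239 -0.2246] [0.058 0.103] 11.9 label [ 0.632 -0.26 ] 292
top laid_back_mid 0.84 [169, 256, 28, 31] ztop 0.0119 rect [0.4102 0.1806] [0.065 0.059] 3.7 label [0.395  0.1827] 377
top slide_box 0.67 [354, 230, 44, 50] ztop 0.034 rect [ 0.4643 -0.2207] [0.068 0.102] 65.4 label [ 0.4648 -0.2235] 373
top petri_stack 0.7 [326, 84, 41, 49] ztop 0.0595 rect [ 0.8002 -0.1623] [0.096 0.115] 89.0 label [ 0.8249 -0.1763] 290
side case_a_mid 0.91 [246, 229, 40, 14] ztop 0.0078 rect [ 0.5718 -0.0736] [0.101 0.067] 30.6 label [ 0.5441 -0.0972] 105
side case_a_mid 0.91 [376, 211, 40, 15] ztop 0.008 rect [ 0.2387 -0.2613] [0.107 0.072] 24.7 label [ 0.2067 -0.2846] 42
side case_a_mid 0.66 [238, 201, 26, 18] ztop 0.0079 rect [ 0.6274 -0.2179] [0.058 0.113] 11.6 label [ 0.6341 -0.2576] 65
side case_a_mid 0.39 [239, 285, 194, 115] ztop 0.0273 rect [0.5166 0.1269] [0.329 0.388] 83.3 label [0.409  0.1525] 4
side slide_box 0.8 [297, 202, 37, 25] ztop 0.0326 rect [ 0.471  -0.2341] [0.113 0.129] 67.9 label [ 0.472  -0.2668] 79
side petri_stack 0.71 [178, 199, 34, 31] ztop 0.0586 rect [ 0.8132 -0.2032] [0.092 0.213] 27.3 label [ 0.8485 -0.2675] 119
side petri_stack 0.7 [245, 228, 44, 18] ztop 0.0078 rect [ 0.5726 -0.0746] [0.103 0.071] 30.5 label [ 0.5441 -0.0975] 106
```

View pics/rect0.png

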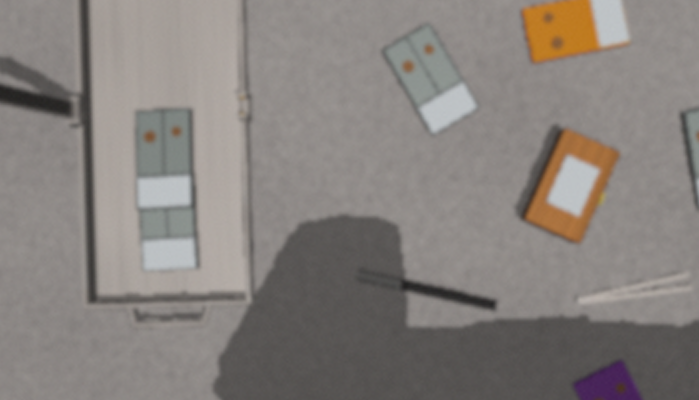

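```bash
cat > crops.py <<'E'
from h import *
def crop(p,c,zw,name,half=.07):
    a=rectify(p,c[0]-half,c[0]+half,c[1]-half,c[1]+half,zw,half*2/400)
    return a
p=pickle.load(open("top0.pkl","rb"))
o=[]
for c,z in (((.572,-.08),.008),((.495,-.372),.008)): o.append(crop(p,c,z,""))
cv2.imwrite("pics/cr_a.png",np.hstack(o)[:,:,::-1])
o=[crop(p,(.46,.18),.018,"",.1),crop(p,(.41,.18),.011,"")]
cv2.imwrite("pics/cr_b.png",np.hstack(o)[:,:,::-1])
E
python3 crops.py
```

```text
(no output)
```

View pics/cr_a.png

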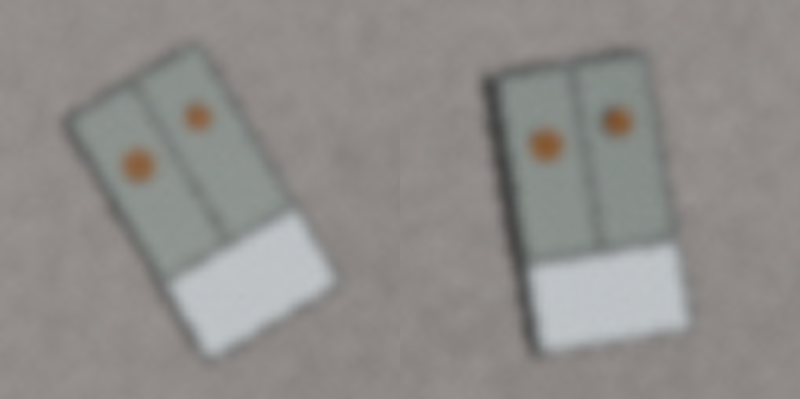

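View pics/cr_b.png

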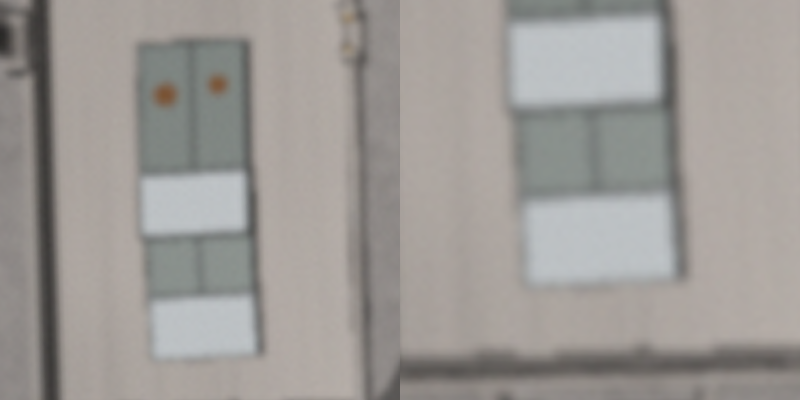

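```bash
cat > fit.py <<'E'
from h import *
def label(p,c,zw,half=.06,thr=185,mpp=.00025):
    """rect of white label nearest c; returns centre, yaw (of long side normal), dims"""
    a=rectify(p,c[0]-half,c[0]+half,c[1]-half,c[1]+half,zw,mpp)
    m=(a.min(2)>thr).astype(np.uint8)
    n,l,st,ce=cv2.connectedComponentsWithStats(m)
    N=m.shape[0]; best=None
    for i in range(1,n):
        if st[i,4]*mpp*mpp<0.0004: continue
        d=np.hypot(*(ce[i]-N/2))
        if best is None or d<best[0]: best=(d,i)
    if best is None: return None
    cs,_=cv2.findContours((l==best[1]).astype(np.uint8),cv2.RETR_EXTERNAL,cv2.CHAIN_APPROX_NONE)
    r=cv2.minAreaRect(max(cs,key=len)); b=cv2.boxPoints(r)
    e=[b[1]-b[0],b[2]-b[1]]; L=max(e,key=np.linalg.norm)  # long side = mailer y dir
    Lw=np.array([-L[1],-L[0]]) # world x=-row,y=-col
    xdir=np.array([Lw[1],-Lw[0]]); xdir/=np.linalg.norm(xdir)
    if xdir[0]<0: xdir=-xdir
    mu=cv2.moments((l==best[1]).astype(np.uint8),True); cc=np.array([mu["m10"]/mu["m00"],mu["m01"]/mu["m00"]])
    cw=np.array([c[0]+half-cc[1]*mpp,c[1]+half-cc[0]*mpp])
    return cw,np.arctan2(xdir[1],xdir[0]),np.array(r[1])*mpp
if __name__=="__main__":
    p=pickle.load(open("top0.pkl","rb"));q=pickle.load(open("side0.pkl","rb"))
    for n,c,z,o in(("c1",(.543,-.098),.008,.034),("c2",(.463,-.378),.008,.034),("lb",(.395,.183),.011,.034),("lf",(.457,.18),.0224,.034)):
        for pp,t in((p,185),(q,150)):
            r=label(pp,c,z,thr=t)
            if r is None: print(n,"none");continue
            cw,y,d=r; print(n,"label",cw.round(4),"yaw",round(y,3),"dims",d.round(4),"mid",(cw+o*np.array([np.cos(y),np.sin(y)])).round(4))
    w=cloud(p);z=w[...,2]
    m=(z>.02)&(z<.034)&(w[...,1]>.05)&(w[...,0]<.72)
    P=w[m][:,:2].astype(np.float32)
    P=P[(P[:,1]<.30)&(P[:,0]>.3)]
    r=cv2.minAreaRect(P);print("tray",r,len(P))
E
python3 fit.py
```

```text
c1 label [ 0.5428 -0.0982] yaw 0.531 dims [0.0243 0.0463] mid [ 0.5721 -0.081 ]
c1 label [ 0.5447 -0.0981] yaw 0.519 dims [0.0292 0.0501] mid [ 0.5742 -0.0812]
c2 label [ 0.461 -0.375] yaw 0.161 dims [0.0245 0.0461] mid [ 0.4945 -0.3695]
c2 label [ 0.4634 -0.3753] yaw 0.189 dims [0.0291 0.0495] mid [ 0.4968 -0.369 ]
lb label [0.3966 0.1804] yaw 0.062 dims [0.0242 0.0458] mid [0.4305 0.1825]
lb label [0.3979 0.1803] yaw 0.055 dims [0.0287 0.0508] mid [0.4319 0.1822]
lf label [0.4584 0.1821] yaw 0.031 dims [0.024 0.046] mid [0.4924 0.1831]
lf label [0.4596 0.1824] yaw 0.054 dims [0.0273 0.0543] mid [0.4935 0.1842]
tray ((0.5124852061271667, 0.1810326874256134), (0.37590792775154114, 0.16855207085609436), 1.806973934173584) 2082
```

Both cameras agree within 2 mm. I'll take the grey one at (420,216) first, at about (0.4955, -0.369) with yaw 0.175. First I move above it and check the wrist sign and fingertip height.

{"name": "send_rows", "arguments": {"deltas": [[[18,9.5,-5,0,0,-1.6],[36.35,19,-12,0,0,-3.2],[36.35,19,-12,0,0,-3.2],[36.35,19,-12,0,0,-3.2],[36.35,19,-12,0,0,-3.2],[36.35,19,-12,0,0,-3.2],[36.35,19,-12,0,0,-3.2],[36.35,19,-12,0,0,-3.2],[36.35,19,-12,0,0,-3.2],[36.35,19,-12,0,0,-3.2],[36.35,19,-12,0,0,-3.2],[36.35,19,-12,0,0,-3.2]]], "jaw": 0.5, "force": 30}}

```text
clock: 2.4
tcp_pos: [0.495, -0.3703, 0.1117]
orientation: [0.0, 0.996, 0.087, -0.0]
wrist_force: [-0.5, -0.1, -0.2]
finger_gap: 0.0641
```

```bash
cat > snap.py <<'E'
import sys
from workcell import *
from h import *
s=get_state();print(round(s["clock"],2),"q",s["joint_pos"].round(3),"tcp",s["tcp_pos"].round(4),s["orientation"].round(4),"F",s["wrist_force"].round(2),"gap",round(s["finger_gap"],4))
for n in sys.argv[2:]:
    p=read_camera(n);pickle.dump(p,open(f"{n}_{sys.argv[1]}.pkl","wb"));cv2.imwrite(f"pics/{n}_{sys.argv[1]}.png",p["img"][:,:,::-1])
E
python3 snap.py 1 side top; python3 - <<'E'
import cv2
a=cv2.imread("pics/side_1.png")[120:300,150:350];cv2.imwrite("pics/side_1b.png",cv2.resize(a,None,fx=3.2,fy=3.2,interpolation=cv2.INTER_CUBIC))
E
```

```text
2.4 q [-0.772  0.452 -0.047  1.071 -0.     2.195] tcp [ 0.495  -0.3703  0.1117] [ 2.000e-04  9.962e-01  8.750e-02 -0.000e+00] F [-0.47 -0.12 -0.15] gap 0.0641
```

View pics/side_1b.png

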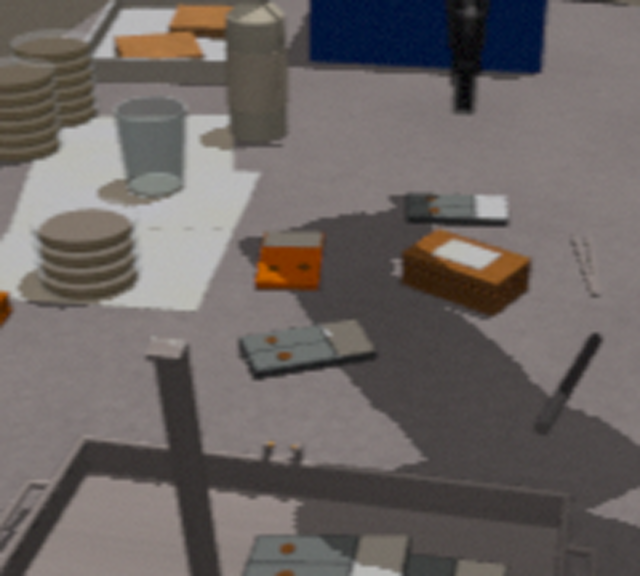

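The wrist would be out of range at the tray, because yaw = j1 − j6 + π. So I'll use the half-turned grasp and check the fingertip height at the same time.

{"name": "send_rows", "arguments": {"deltas": [[[0,0,0,0,0,30],[0,0,0,0,0,60],[0,0,0,0,0,90],[0,0,0,0,0,90],[0,0,0,0,0,90],[0,0,0,0,0,90],[0,0,0,0,0,90],[0,0,0,0,0,90],[0,0,0,0,0,90],[0,0,0,0,0,90],[0,0,0,0,0,90]]]}}

```text
clock: 3.6
tcp_pos: [0.4947, -0.3708, 0.112]
orientation: [0.001, 0.641, 0.767, -0.0]
wrist_force: [0.1, 0.3, 0.2]
finger_gap: 0.0639
```

{"name": "send_rows", "arguments": {"deltas": [[[0,0,-1,0,0,30],[0,0,-2,0,0,60],[0,0,-3,0,0,90],[0,0,-5,0,0,90],[0,0,-5,0,0,90],[0,0,-5,0,0,90],[0,0,-5,0,0,90],[0,0,-5,0,0,90],[0,0,-5,0,0,90],[0,0,-5,0,0,90],[0,0,-5,0,0,90]]]}}

```text
clock: 4.7
tcp_pos: [0.4948, -0.3709, 0.062]
orientation: [0.0, -0.089, 0.996, -0.0]
wrist_force: [0.4, 0.1, 0.7]
finger_gap: 0.064
```

```bash
python3 snap.py 2 side top; python3 - <<'E'
from h import *
a=cv2.imread("pics/side_2.png")[130:230,230:360];cv2.imwrite("pics/side_2b.png",cv2.resize(a,None,fx=6,fy=6,interpolation=cv2.INTER_CUBIC))
q=pickle.load(open("side_2.pkl","rb"));w=cloud(q)
for v in range(160,196,2): print(v,[tuple(w[v,u].round(3)) for u in (288,292,296)])
for c in((.495,-.3703,.0617),(.495,-.34,.0617),(.495,-.40,.0617)):print(proj(q,c))
E
```

```text
4.7 q [-0.773  0.491 -0.115  0.964  0.    -0.951] tcp [ 0.4948 -0.3709  0.062 ] [ 3.00e-04 -8.91e-02  9.96e-01 -3.00e-04] F [0.37 0.11 0.67] gap 0.064
160 [(np.float64(0.546), np.float64(-0.585), np.float64(-0.0)), (np.float64(0.496), np.float64(-0.327), np.float64(0.104)), (np.float64(0.484), np.float64(-0.327), np.float64(0.105))]
162 [(np.float64(0.544), np.float64(-0.571), np.float64(-0.003)), (np.float64(0.495), np.float64(-0.324), np.float64(0.099)), (np.float64(0.483), np.float64(-0.325), np.float64(0.1))]
164 [(np.float64(0.541), np.float64(-0.553), np.float64(-0.003)), (np.float64(0.495), np.float64(-0.326), np.float64(0.092)), (np.float64(0.484), np.float64(-0.33), np.float64(0.091))]
166 [(np.float64(0.537), np.float64(-0.529), np.float64(-0.001)), (np.float64(0.495), np.float64(-0.327), np.float64(0.085)), (np.float64(0.483), np.float64(-0.329), np.float64(0.086))]
168 [(np.float64(0.534), np.float64(-0.514), np.float64(-0.002)), (np.float64(0.494), np.float64(-0.326), np.float64(0.079)), (np.float64(0.483), np.float64(-0.333), np.float64(0.077))]
170 [(np.float64(0.532),
[... 1761 characters left out ...]
)), (np.float64(0.482), np.float64(-0.347), np.float64(0.005))]
190 [(np.float64(0.506), np.float64(-0.341), np.float64(-0.002)), (np.float64(0.493), np.float64(-0.34), np.float64(0.0)), (np.float64(0.481), np.float64(-0.346), np.float64(-0.001))]
192 [(np.float64(0.494), np.float64(-0.259), np.float64(0.032)), (np.float64(0.491), np.float64(-0.33), np.float64(-0.002)), (np.float64(0.479), np.float64(-0.331), np.float64(-0.001))]
194 [(np.float64(0.491), np.float64(-0.246), np.float64(0.032)), (np.float64(0.48), np.float64(-0.248), np.float64(0.032)), (np.float64(0.477), np.float64(-0.316), np.float64(-0.0))]
[293.79105625 167.78965561]
[292.27643138 171.57038367]
[295.21551018 164.2340076 ]
```

View pics/side_2b.png

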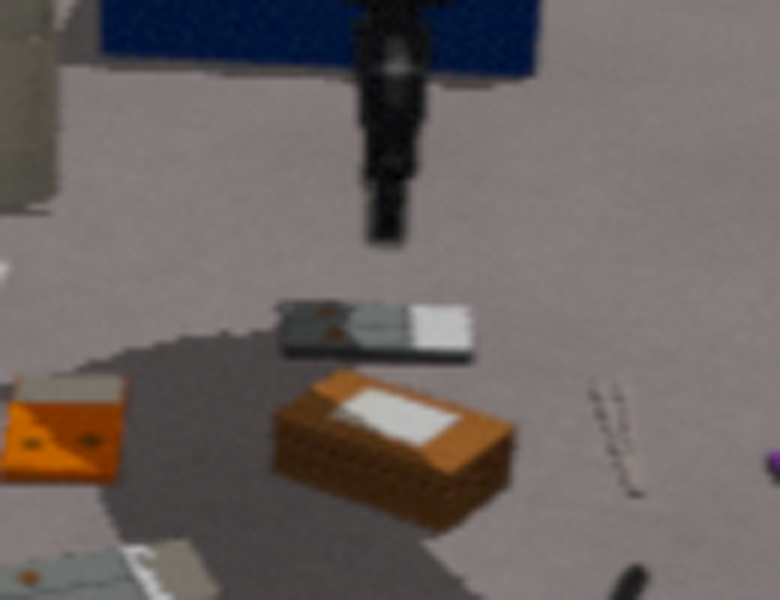

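{"name": "send_rows", "arguments": {"deltas": [[[0.5,0.2,-2.5,0,0,0],[0.5,0.2,-4.5,0,0,0],[0.5,0.2,-5.5,0,0,0],[0.5,0.2,-5.8,0,0,0],[0.5,0.2,-5.8,0,0,0],[0.5,0.2,-5.8,0,0,0]]]}}

```text
clock: 5.4
tcp_pos: [0.501, -0.3684, 0.0043]
orientation: [0.001, -0.088, 0.996, -0.001]
wrist_force: [-0.5, -0.3, 0.4]
finger_gap: 0.0641
```

{"name": "send_rows", "arguments": {"deltas": [[[0,0,-0.2,0,0,0],[0,0,-0.4,0,0,0],[0,0,-0.4,0,0,0]]]}}

```text
clock: 5.7
tcp_pos: [0.5006, -0.3676, -0.0006]
orientation: [0.0, -0.088, 0.996, 0.0]
wrist_force: [0.3, 0.7, 0.4]
finger_gap: 0.0638
```

```bash
python3 snap.py 3 side; python3 - <<'E'
from h import *
a=cv2.imread("pics/side_3.png")[130:230,230:360];cv2.imwrite("pics/side_3b.png",cv2.resize(a,None,fx=6,fy=6,interpolation=cv2.INTER_CUBIC))
E
```

```text
5.7 q [-0.763  0.558 -0.176  0.837  0.    -0.939] tcp [ 0.5006 -0.3676 -0.0006] [ 0.     -0.0878  0.9961  0.    ] F [0.31 0.65 0.43] gap 0.0638
```

View pics/side_3b.png

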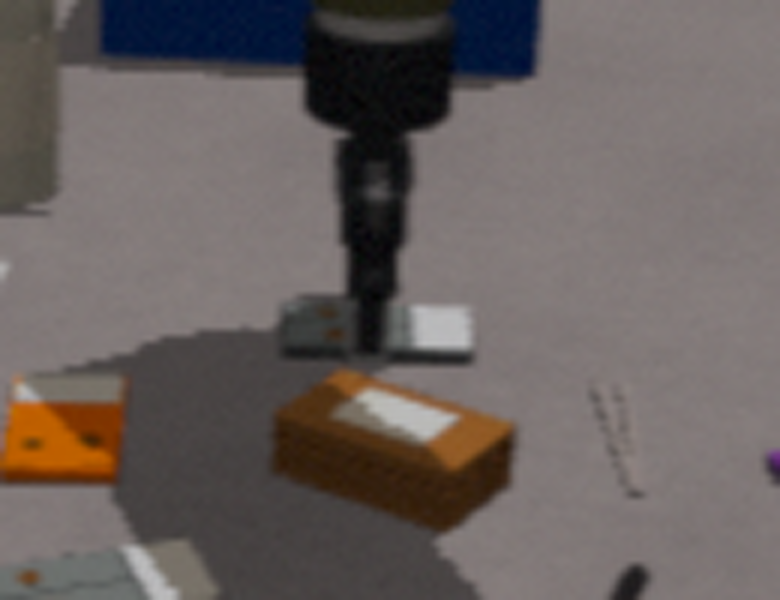

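The fingers straddle the mailer at crop (368,340), with no bench contact. Lowering 1 mm more and closing.

{"name": "send_rows", "arguments": {"deltas": [[[0,0,-0.1,0,0,0],[0,0,-0.1,0,0,0]]]}}

```text
clock: 5.95
tcp_pos: [0.5006, -0.3676, -0.0018]
orientation: [-0.0, -0.088, 0.996, 0.0]
wrist_force: [-0.0, -1.2, -0.3]
finger_gap: 0.0642
```

{"name": "send_rows", "arguments": {"deltas": [[[0,0,0,0,0,0],[0,0,0,0,0,0],[0,0,0,0,0,0],[0,0,0,0,0,0],[0,0,0,0,0,0]]], "jaw": -0.2, "force": 30}}

```text
clock: 6.45
tcp_pos: [0.5008, -0.3678, -0.0014]
orientation: [0.0, -0.088, 0.996, -0.0]
wrist_force: [0.5, 0.3, 3.7]
finger_gap: 0.0551
```

{"name": "send_rows", "arguments": {"deltas": [[[0,0,0.5,0,0,0],[0,0,2,0,0,0],[0,0,4,0,0,0],[0,0,6,0,0,0],[0,0,8,0,0,0],[0,0,8,0,0,0],[0,0,8,0,0,0]]]}}

```text
clock: 7.15
tcp_pos: [0.5007, -0.3678, 0.0783]
orientation: [0.0, -0.088, 0.996, -0.0]
wrist_force: [0.5, 0.2, -1.2]
finger_gap: 0.0548
```

```bash
python3 snap.py 4 side top; python3 - <<'E'
from h import *
a=cv2.imread("pics/side_4.png")[100:200,230:360];cv2.imwrite("pics/side_4b.png",cv2.resize(a,None,fx=6,fy=6,interpolation=cv2.INTER_CUBIC))
E
```

```text
7.15 q [-0.763  0.483 -0.085  1.002  0.    -0.939] tcp [ 0.5007 -0.3678  0.0783] [ 2.000e-04 -8.790e-02  9.961e-01 -2.000e-04] F [ 0.48  0.17 -1.2 ] gap 0.0548
```

View pics/side_4b.png

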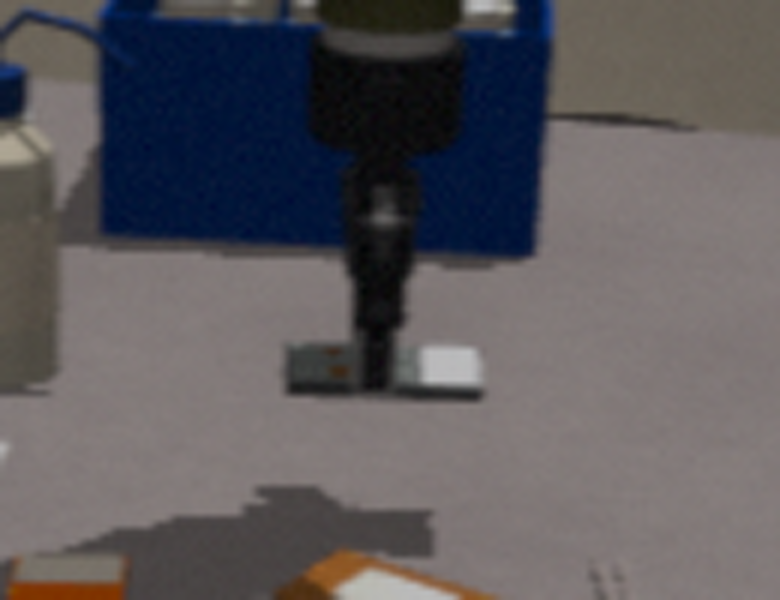

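The mailer is held level at gap 55 mm. Carrying it to above its place, which is 60 mm on from the front laid mailer, and already tilting 7.4°.

{"name": "send_rows", "arguments": {"deltas": [[[0.3,2.5,0.5,0,0,0],[0.7,6.5,0.5,0,0,-1],[1.1,10.5,0.5,0,0,-2],[1.5,14.5,0.5,0,0,-3],[1.9,18.5,0.5,0,0,-4],[2.3,22.5,0.5,0,0,-5],[2.7,26.5,0.5,0,0,-6],[3.1,30.5,0.5,0,0,-7],[3.5,34.5,0.5,0,0,-7.8],[3.9,38.5,0.5,0,0,-7.8],[4.3,42,0.5,0,0,-7.8],[4.6,45,0.5,0,0,-7.8]]]}}

```text
clock: 8.45
tcp_pos: [0.5456, 0.0843, 0.082]
orientation: [-0.001, -0.02, 1.0, 0.0]
wrist_force: [-0.6, 0.7, -0.8]
finger_gap: 0.0548
```

{"name": "send_rows", "arguments": {"deltas": [[[0.4,4,0,0,2,0],[0.8,7.5,0,-0.1,4,0],[1.06,9.7,0,-0.2,6,0],[1.06,10.4,0,-0.3,7.45,0],[1.06,10.4,0,-0.3,7.45,0],[1.06,10.4,0,-0.3,7.45,0],[1.06,10.4,0,-0.3,7.45,0],[1.06,10.4,0,-0.3,7.45,0]]]}}

```text
clock: 9.25
tcp_pos: [0.5568, 0.1855, 0.0833]
orientation: [-0.065, -0.019, 0.998, -0.001]
wrist_force: [-0.0, -0.4, -0.2]
finger_gap: 0.055
```

```bash
python3 snap.py 5 side top; python3 - <<'E'
from h import *
a=cv2.imread("pics/side_5.png")[170:360,120:360];cv2.imwrite("pics/side_5b.png",cv2.resize(a,None,fx=3.1,fy=3.1,interpolation=cv2.INTER_CUBIC))
E
```

```text
9.25 q [ 0.176  0.52  -0.02   1.16   0.018  0.136] tcp [0.5568 0.1855 0.0833] [-0.0651 -0.0193  0.9977 -0.0013] F [-0.02 -0.4  -0.16] gap 0.055
```

View pics/side_5b.png

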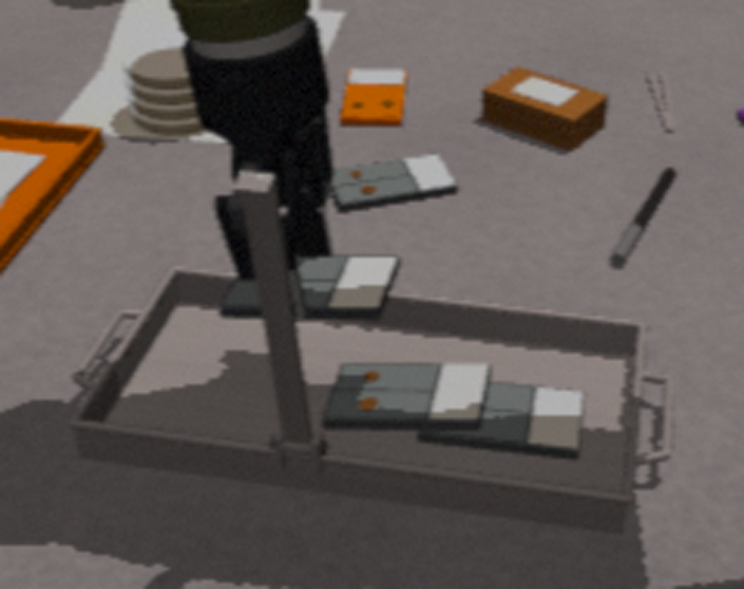

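View pics/top_5.png

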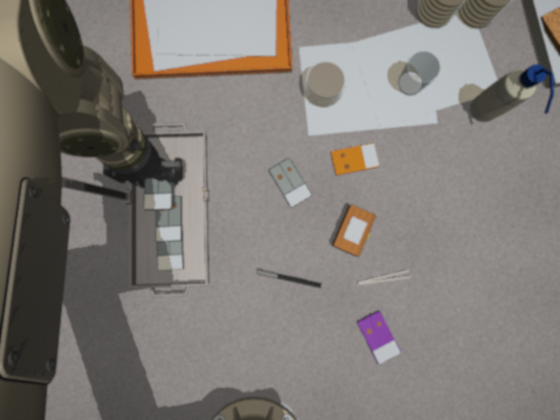

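The held mailer (side crop 310,285) is tilted like the laid front one and clear of the bar. Next I check where its label really is.

```bash
python3 - <<'E'
from fit import *
for n in("top","side"):
    p=pickle.load(open(n+"_5.pkl","rb"));w=cloud(p)
    a=rectify(p,.45,.65,.09,.29,.0977,.0005);cv2.imwrite(f"pics/lab_{n}5.png",a[:,:,::-1])
    g=proj(p,(.518,.184,.0977));u,v=g.round().astype(int);print(n,g,w[v-3:v+4:3,u-3:u+4:3].reshape(-1,3).round(4).tolist())
E
```

```text
top [157.01657836 201.4256117 ] [[0.5249, 0.1905, 0.0963], [0.5251, 0.185, 0.0952], [0.5248, 0.1785, 0.0971], [0.5188, 0.1898, 0.0979], [0.5189, 0.1843, 0.0969], [0.5186, 0.1777, 0.0994], [0.5128, 0.1894, 0.0988], [0.5129, 0.1839, 0.0979], [0.5128, 0.1778, 0.0986]]
side [237.83629979 260.42898427] [[0.527, 0.1718, 0.0957], [0.5211, 0.1718, 0.0966], [0.5148, 0.1733, 0.0986], [0.5237, 0.1835, 0.0974], [0.5182, 0.1821, 0.0973], [0.5122, 0.1827, 0.0987], [0.5211, 0.1923, 0.0972], [0.5153, 0.1925, 0.0983], [0.5102, 0.1903, 0.0975]]
```

View pics/lab_top5.png

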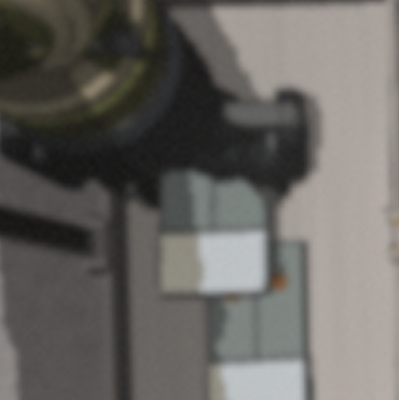

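View pics/lab_side5.png

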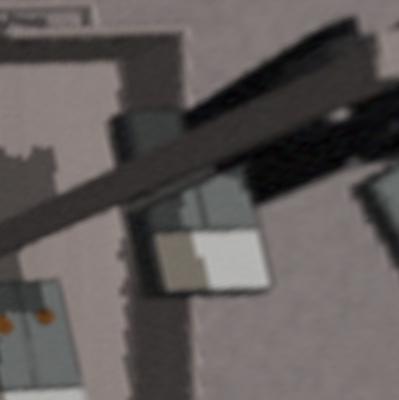

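Label centre is (0.519, 0.184, 0.098), within 1 mm of plan. Lowering.

{"name": "send_rows", "arguments": {"deltas": [[[0,0,-2,0,0,0],[0,0,-4,0,0,0],[0,0,-5.5,0,0,0],[0,0,-6.5,0,0,0],[0,0,-7,0,0,0],[0,0,-7.2,0,0,0],[0,0,-7.3,0,0,0],[0,0,-7.3,0,0,0]]]}}

```text
clock: 10.15
tcp_pos: [0.5577, 0.1864, 0.0109]
orientation: [-0.064, -0.02, 0.998, -0.001]
wrist_force: [-0.0, 0.7, 0.4]
finger_gap: 0.0552
```

{"name": "send_rows", "arguments": {"deltas": [[[0,0,-0.1,0,0,0],[0,0,-0.1,0,0,0]]]}}

```text
clock: 10.35
tcp_pos: [0.5575, 0.1864, 0.0097]
orientation: [-0.065, -0.02, 0.998, -0.001]
wrist_force: [0.8, 0.7, -1.1]
finger_gap: 0.055
```

{"name": "send_rows", "arguments": {"deltas": [[[0,0,-0.1,0,0,0],[0,0,-0.1,0,0,0]]]}}

```text
clock: 10.55
tcp_pos: [0.5572, 0.1864, 0.0083]
orientation: [-0.065, -0.02, 0.998, -0.001]
wrist_force: [-0.7, 0.3, 0.4]
finger_gap: 0.0546
```

{"name": "send_rows", "arguments": {"deltas": [[[0,0,-0.1,0,0,0],[0,0,-0.1,0,0,0]]]}}

```text
clock: 10.75
tcp_pos: [0.5572, 0.1864, 0.0074]
orientation: [-0.065, -0.02, 0.998, -0.001]
wrist_force: [-0.1, 0.6, 0.6]
finger_gap: 0.0549
```

```bash
python3 snap.py 6 side; python3 - <<'E'
from h import *
a=cv2.imread("pics/side_6.png")[230:330,170:300];cv2.imwrite("pics/side_6b.png",cv2.resize(a,None,fx=6,fy=6,interpolation=cv2.INTER_CUBIC))
E
```

```text
10.75 q [ 0.177  0.589 -0.107  1.003  0.018  0.136] tcp [0.5572 0.1864 0.0074] [-0.0649 -0.0199  0.9977 -0.0013] F [-0.08  0.64  0.62] gap 0.0549
```

View pics/side_6b.png

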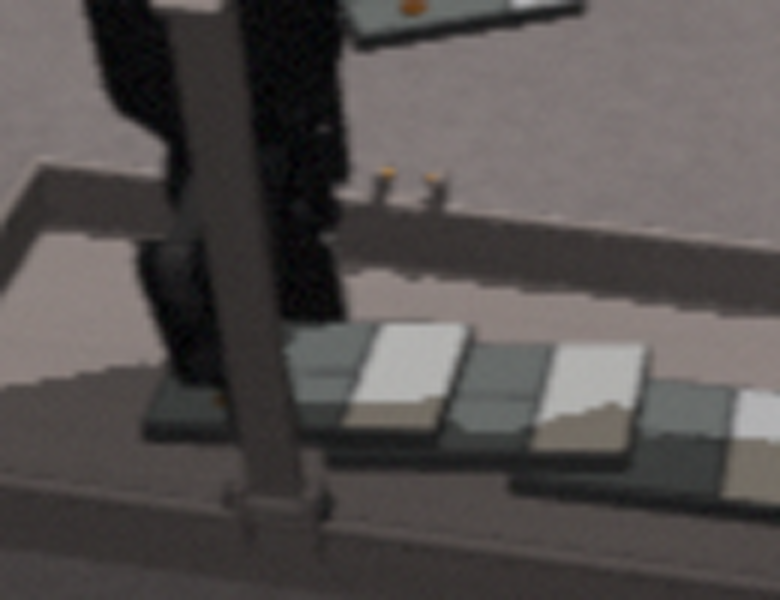

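{"name": "send_rows", "arguments": {"deltas": [[[0,0,-0.1,0,0,0],[0,0,-0.1,0,0,0]]]}}

```text
clock: 11.0
tcp_pos: [0.5573, 0.1864, 0.0073]
orientation: [-0.065, -0.02, 0.998, -0.001]
wrist_force: [-2.4, -1.0, 6.5]
finger_gap: 0.0546
```

{"name": "send_rows", "arguments": {"deltas": [[[0,0,-0.1,0,0,0],[0,0,-0.1,0,0,0]]]}}

```text
clock: 11.2
tcp_pos: [0.5573, 0.1864, 0.0072]
orientation: [-0.065, -0.02, 0.998, -0.001]
wrist_force: [-3.6, -1.3, 12.8]
finger_gap: 0.0547
```

Contact. Backing off 1.5 mm to nearly zero load, then opening.

{"name": "send_rows", "arguments": {"deltas": [[[0,0,0.15,0,0,0],[0,0,0.15,0,0,0]]]}}

```text
clock: 11.4
tcp_pos: [0.5575, 0.1864, 0.0073]
orientation: [-0.065, -0.02, 0.998, -0.001]
wrist_force: [-0.6, -1.2, 5.5]
finger_gap: 0.055
```

{"name": "send_rows", "arguments": {"deltas": [[[0,0,0,0,0,0],[0,0,0,0,0,0],[0,0,0,0,0,0],[0,0,0,0,0,0]]], "jaw": 0.5}}

```text
clock: 11.8
tcp_pos: [0.557, 0.1863, 0.0065]
orientation: [-0.065, -0.02, 0.998, -0.001]
wrist_force: [0.0, -0.1, 0.6]
finger_gap: 0.0642
```

{"name": "send_rows", "arguments": {"deltas": [[[0,0,1,0,0,0],[0,0,3,0,0,0],[0,0,6,0,0,0],[0,0,9,0,-2,0],[0,0,9,0,-5,0],[0,-4,9,0,-7.4,0],[0,-8,9,0,-7.4,0],[0,-13,9,0,-7.4,0],[0,-18,9,0,-7.4,5],[0,-22,9,0,-7.4,10],[0,-25,9,0,-7.4,15],[0.6,-26.8,9,0,-7.4,20]]]}}

```text
clock: 13.0
tcp_pos: [0.5627, -0.0843, 0.0977]
orientation: [0.0, -0.193, 0.981, -0.014]
wrist_force: [1.4, -0.1, -0.9]
finger_gap: 0.0639
```

```bash
python3 snap.py 7 side top; python3 - <<'E'
from fit import *
for n,t in(("top",185),("side",150)):
    p=pickle.load(open(n+"_7.pkl","rb"))
    cv2.imwrite(f"pics/t7{n}.png",cv2.resize(p["img"][100:380,60:400,::-1],None,fx=2.1,fy=2.1,interpolation=cv2.INTER_CUBIC))
    for m,c,z in(("lb",(.395,.183),.011),("lf",(.457,.18),.0224),("n1",(.519,.184),.0224),("c1",(.543,-.098),.008)):
        r=label(p,c,z,thr=t-10 if t>150 else t)
        print(n,m,None if r is None else (r[0].round(4),round(r[1],3),r[2].round(3)))
    w=cloud(p)
    for X in((.519,.184,.0224),(.585,.19,.014)):
        g=proj(p,X);u,v=g.round().astype(int);print(X,w[v,u].round(4))
E
```

```text
13.0 q [-0.276  0.367 -0.216  0.974 -0.025 -0.665] tcp [ 0.5627 -0.0843  0.0977] [ 5.000e-04 -1.930e-01  9.811e-01 -1.420e-02] F [ 1.37 -0.08 -0.86] gap 0.0639
top lb None
top lf None
top n1 (array([0.52  , 0.1857]), np.float32(0.027), array([0.023, 0.045]))
top c1 None
(0.519, 0.184, 0.0224) [0.5194 0.184  0.0196]
(0.585, 0.19, 0.014) [0.5845 0.1897 0.0115]
side lb None
side lf (array([0.4603, 0.1972]), np.float32(-1.526), array([0.027, 0.027]))
side n1 (array([0.5212, 0.1872]), np.float32(0.028), array([0.027, 0.05 ]))
side c1 (array([ 0.5446, -0.098 ]), np.float32(0.521), array([0.029, 0.05 ]))
(0.519, 0.184, 0.0224) [0.5195 0.1834 0.0207]
(0.585, 0.19, 0.014) [0.5869 0.1873 0.0114]
```

View pics/t7side.png

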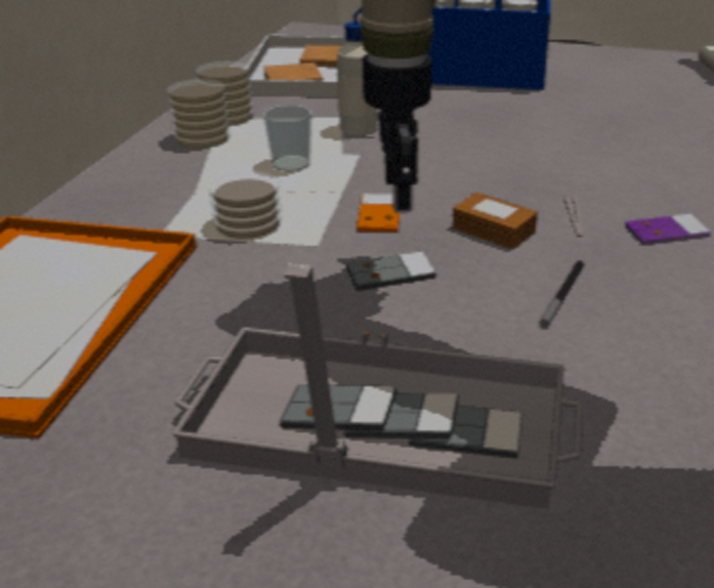

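View pics/t7top.png

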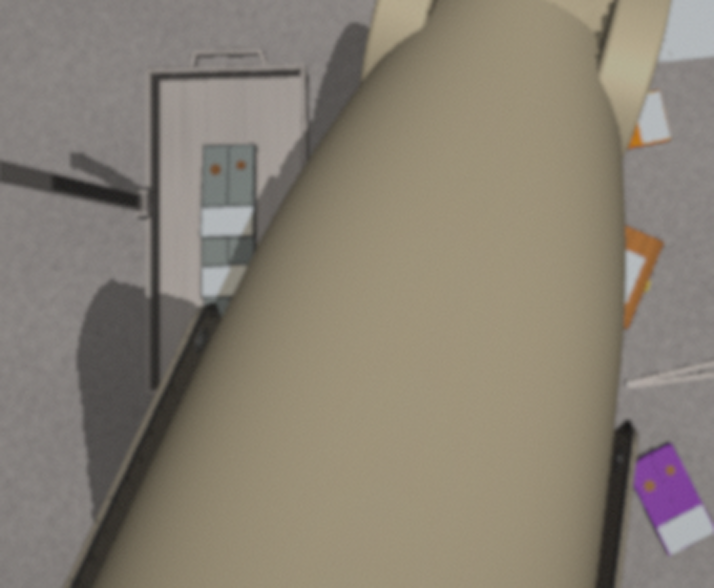

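Laid well: label pitch 61.6 mm from the front mailer, about 1.5 mm sideways, yaw about 0.03. Now the second one. I settle, then compute the turn.

{"name": "send_rows", "arguments": {"deltas": [[[0,0,0,0,0,0],[0,0,0,0,0,0],[0,0,0,0,0,0]]]}}

```text
clock: 13.4
tcp_pos: [0.563, -0.0805, 0.0969]
orientation: [0.0, -0.193, 0.981, -0.014]
wrist_force: [-0.3, 0.4, -0.5]
finger_gap: 0.0639
```

```bash
cat > turn.py <<'E'
import sys
from workcell import get_state
import numpy as np
from scipy.spatial.transform import Rotation as R
# target: x y z yaw(mailer) tilt(rad)
x,y,z,yaw,t=map(float,sys.argv[1:6])
s=get_state();w,a,b,c=s["orientation"];Rc=R.from_quat([a,b,c,w])
base=R.from_matrix(np.diag([-1.,1,-1]))  # tool x=-X, y=+Y, z down  (half-turned)
Rt=R.from_euler("z",yaw)*R.from_euler("y",t)*base
print("tcp",s["tcp_pos"].round(4),"shift cm",((np.array([x,y,z])-s["tcp_pos"])*100).round(2),"turn deg",np.degrees((Rt*Rc.inv()).as_rotvec()).round(2))
E
python3 turn.py .5773 -.0785 .062 .525 0
```

```text
tcp [ 0.563  -0.0805  0.0969] shift cm [ 1.43  0.2  -3.49] turn deg [1.5  0.44 7.82]
```

{"name": "send_rows", "arguments": {"deltas": [[[0.7,0.1,0,0.75,0.2,4],[1.4,0.2,-2,1.5,0.4,7.8],[1.4,0.2,-5,1.5,0.4,7.8],[1.4,0.2,-7.5,1.5,0.4,7.8],[1.4,0.2,-8.8,1.5,0.4,7.8],[1.4,0.2,-9.1,1.5,0.4,7.8],[1.4,0.2,-9.1,1.5,0.4,7.8],[1.4,0.2,-9.1,1.5,0.4,7.8]]]}}

```text
clock: 14.2
tcp_pos: [0.5782, -0.0798, 0.0071]
orientation: [0.001, -0.259, 0.966, -0.001]
wrist_force: [0.8, -0.1, 0.4]
finger_gap: 0.0637
```

```bash
python3 snap.py 8 side; python3 turn.py .5773 -.0785 -.001 .525 0; python3 - <<'E'
from h import *
a=cv2.imread("pics/side_8.png")[160:260,180:310];cv2.imwrite("pics/side_8b.png",cv2.resize(a,None,fx=6,fy=6,interpolation=cv2.INTER_CUBIC))
E
```

```text
14.2 q [-0.275  0.488 -0.277  0.803  0.    -0.799] tcp [ 0.5782 -0.0798  0.0071] [ 1.300e-03 -2.590e-01  9.659e-01 -8.000e-04] F [ 0.77 -0.06  0.43] gap 0.0637
tcp [ 0.5784 -0.0799  0.0073] shift cm [-0.11  0.14 -0.83] turn deg [0.05 0.2  0.07]
```

View pics/side_8b.png

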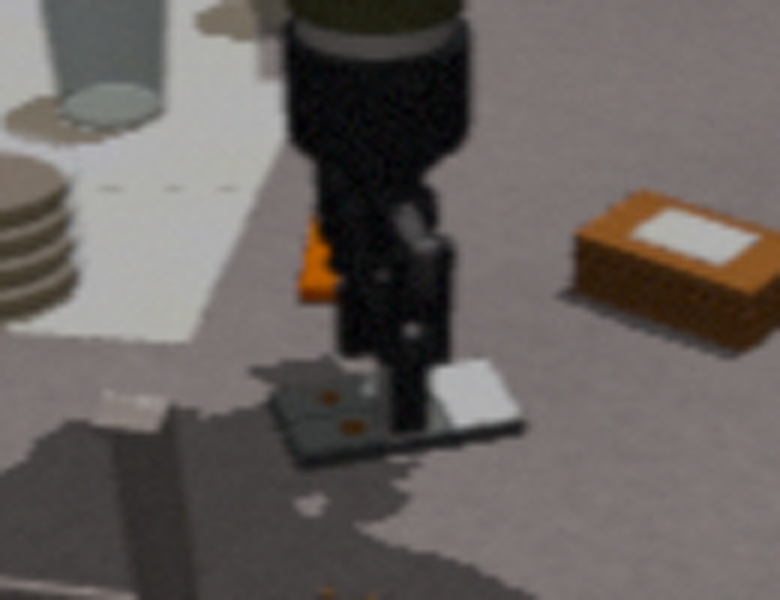

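{"name": "send_rows", "arguments": {"deltas": [[[-0.1,0.14,0,0,0,0],[-0.1,0.14,-0.2,0,0,0],[-0.1,0.14,-0.4,0,0,0],[-0.1,0.14,-0.4,0,0,0]]]}}

```text
clock: 14.65
tcp_pos: [0.5759, -0.0782, 0.0016]
orientation: [0.0, -0.259, 0.966, -0.0]
wrist_force: [-0.6, 0.9, -0.1]
finger_gap: 0.0642
```

{"name": "send_rows", "arguments": {"deltas": [[[0,0,-0.2,0,0,0],[0,0,-0.4,0,0,0],[0,0,-0.4,0,0,0]]]}}

```text
clock: 14.95
tcp_pos: [0.5759, -0.0782, -0.0026]
orientation: [0.0, -0.259, 0.966, -0.0]
wrist_force: [0.2, 0.6, -0.6]
finger_gap: 0.0639
```

{"name": "send_rows", "arguments": {"deltas": [[[0,0,0.1,0,0,0],[0,0,0.1,0,0,0],[0,0,0.1,0,0,0],[0,0,0.1,0,0,0],[0,0,0.1,0,0,0]]], "jaw": -0.2}}

```text
clock: 15.45
tcp_pos: [0.5761, -0.0782, -0.0012]
orientation: [0.0, -0.259, 0.966, -0.0]
wrist_force: [0.3, -0.2, -0.2]
finger_gap: 0.0549
```

{"name": "send_rows", "arguments": {"deltas": [[[0,0,0.5,0,0,0],[0,0,2,0,0,0],[0,0,4,0,0,0],[0,0,6,0,0,0],[0,0,9,0,0,0],[0,0,9,0,0,0],[0,0,9,0,0,0]]]}}

```text
clock: 16.15
tcp_pos: [0.5769, -0.0785, 0.0899]
orientation: [0.001, -0.259, 0.966, -0.001]
wrist_force: [0.0, -0.4, -1.6]
finger_gap: 0.055
```

```bash
python3 snap.py 9 side; python3 turn.py .6183 .1885 .085 .04 .13; python3 - <<'E'
from h import *
a=cv2.imread("pics/side_9.png")[130:230,180:310];cv2.imwrite("pics/side_9b.png",cv2.resize(a,None,fx=6,fy=6,interpolation=cv2.INTER_CUBIC))
E
```

```text
16.15 q [-0.273  0.402 -0.182  0.983  0.    -0.797] tcp [ 0.5769 -0.0785  0.0899] [ 1.400e-03 -2.589e-01  9.659e-01 -8.000e-04] F [ 0.03 -0.43 -1.62] gap 0.055
tcp [ 0.576  -0.0782  0.0888] shift cm [ 4.23 26.67 -0.38] turn deg [ -2.06   7.28 -27.68]
```

View pics/side_9b.png

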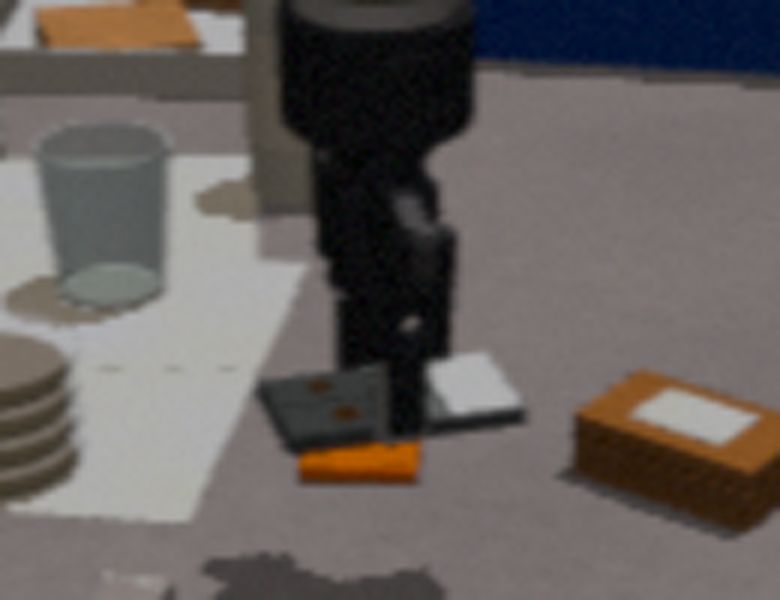

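{"name": "send_rows", "arguments": {"deltas": [[[0.4,2.5,0,0,0,-2],[1,6,0,0,0,-6],[1.6,10,0,0,0,-11],[2.2,14,0,-0.4,1.5,-16],[2.8,18,0,-0.8,3,-21],[3.4,21.5,0,-1.3,5,-25],[4,24.5,0,-1.8,6.5,-27.7],[4.2,26.2,-0.2,-2.06,7.3,-27.7],[4.2,26.7,-0.4,-2.06,7.3,-27.7],[4.2,26.7,-0.4,-2.06,7.3,-27.7],[4.2,26.7,-0.4,-2.06,7.3,-27.7],[4.2,26.7,-0.4,-2.06,7.3,-27.7]]]}}

```text
clock: 17.4
tcp_pos: [0.6179, 0.1875, 0.0849]
orientation: [-0.065, -0.019, 0.998, -0.001]
wrist_force: [-0.1, -0.5, -0.6]
finger_gap: 0.0547
```

```bash
python3 snap.py 10 side top; python3 turn.py .6183 .1885 .085 .04 .13; python3 - <<'E'
from h import *
o=[]
for n in("top","side"):
    p=pickle.load(open(n+"_10.pkl","rb"));w=cloud(p)
    z=.0985
    o.append(rectify(p,.50,.70,.09,.29,z,.0005))
    g=proj(p,(.58,.187,z));u,v=g.round().astype(int);print(n,g,w[v-3:v+4:3,u-3:u+4:3].reshape(-1,3).round(4).tolist())
cv2.imwrite("pics/lab10.png",np.hstack(o)[:,:,::-1])
E
```

```text
17.4 q [0.163 0.629 0.172 1.244 0.016 0.124] tcp [0.6179 0.1875 0.0849] [-0.0653 -0.019   0.9977 -0.0013] F [-0.07 -0.47 -0.61] gap 0.0547
tcp [0.6182 0.1876 0.0852] shift cm [ 0.01  0.09 -0.02] turn deg [-0.    0.    0.11]
top [156.07035853 170.13945479] [[0.5864, 0.1933, 0.0981], [0.5862, 0.1872, 0.0987], [0.5864, 0.1816, 0.0978], [0.5802, 0.1929, 0.0989], [0.5805, 0.1874, 0.0976], [0.5803, 0.1812, 0.0985], [0.5745, 0.1932, 0.0977], [0.5741, 0.1867, 0.0995], [0.574, 0.1806, 0.1001]]
side [205.70231577 256.66847514] [[0.5416, 0.2924, 0.1825], [0.5364, 0.2932, 0.1839], [0.5312, 0.2939, 0.1852], [0.5421, 0.2922, 0.1766], [0.5375, 0.2915, 0.1769], [0.5319, 0.2931, 0.1789], [0.5433, 0.2902, 0.1693], [0.5379, 0.2912, 0.1709], [0.5331, 0.2909, 0.1715]]
```

View pics/lab10.png

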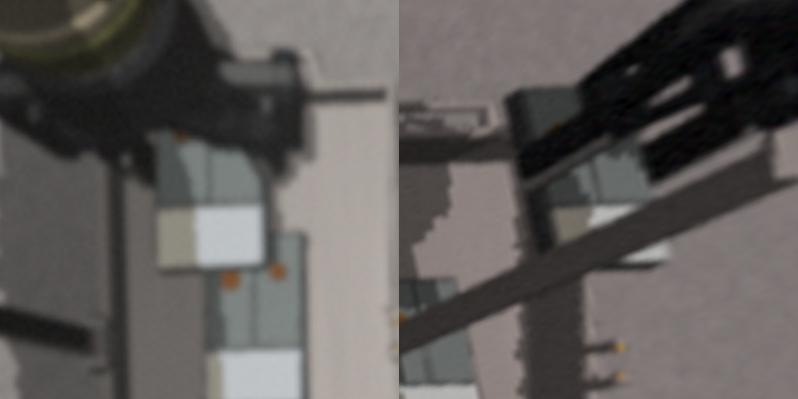

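Held label is at (0.582, 0.185), a pitch of about 62.5 mm. I'll shift −1.5 mm in x and +1 mm in y while lowering.

{"name": "send_rows", "arguments": {"deltas": [[[-0.15,0.1,-2,0,0,0],[-0.15,0.1,-4,0,0,0],[-0.15,0.1,-5.5,0,0,0],[-0.15,0.1,-6.6,0,0,0],[-0.15,0.1,-7.2,0,0,0],[-0.15,0.1,-7.5,0,0,0],[-0.15,0.1,-7.6,0,0,0],[-0.15,0.1,-7.6,0,0,0]]]}}

```text
clock: 18.3
tcp_pos: [0.6171, 0.1898, 0.0093]
orientation: [-0.065, -0.02, 0.998, -0.001]
wrist_force: [-0.1, -0.0, -0.3]
finger_gap: 0.0547
```

{"name": "send_rows", "arguments": {"deltas": [[[0,0,-0.1,0,0,0],[0,0,-0.1,0,0,0]]]}}

```text
clock: 18.5
tcp_pos: [0.617, 0.1898, 0.0082]
orientation: [-0.065, -0.02, 0.998, -0.001]
wrist_force: [-0.8, -0.3, -0.5]
finger_gap: 0.0547
```

{"name": "send_rows", "arguments": {"deltas": [[[0,0,-0.1,0,0,0],[0,0,-0.1,0,0,0]]]}}

```text
clock: 18.7
tcp_pos: [0.617, 0.1898, 0.0075]
orientation: [-0.065, -0.02, 0.998, -0.001]
wrist_force: [-0.8, -0.4, 4.0]
finger_gap: 0.0547
```

{"name": "send_rows", "arguments": {"deltas": [[[0,0,-0.05,0,0,0],[0,0,-0.05,0,0,0]]]}}

```text
clock: 18.9
tcp_pos: [0.617, 0.1898, 0.0074]
orientation: [-0.065, -0.02, 0.998, -0.001]
wrist_force: [-1.0, -0.6, 6.2]
finger_gap: 0.0548
```

Seated with about 6 N contact. Easing off 1 mm, opening, then going straight up.

{"name": "send_rows", "arguments": {"deltas": [[[0,0,0.08,0,0,0],[0,0,0.08,0,0,0]]]}}

```text
clock: 19.1
tcp_pos: [0.617, 0.1898, 0.0075]
orientation: [-0.065, -0.02, 0.998, -0.001]
wrist_force: [0.9, 0.4, 2.5]
finger_gap: 0.0548
```

{"name": "send_rows", "arguments": {"deltas": [[[0,0,0,0,0,0],[0,0,0,0,0,0],[0,0,0,0,0,0],[0,0,0,0,0,0]]], "jaw": 0.5}}

```text
clock: 19.5
tcp_pos: [0.6165, 0.1897, 0.0068]
orientation: [-0.065, -0.02, 0.998, -0.001]
wrist_force: [-0.7, 1.1, -0.5]
finger_gap: 0.0638
```

{"name": "send_rows", "arguments": {"deltas": [[[0,0,1,0,0,0],[0,0,3,0,0,0],[0,0,6,0,0,0],[0,-2,9,0,-2,0],[0,-6,12,0,-5,0],[0,-10,16,0,-7.4,0],[0,-15,20,0,-7.4,0],[0,-20,24,0,-7.4,0],[-5,-24,28,0,-7.4,0],[-9,-28,28,0,-7.4,0],[-13,-30,28,0,-7.4,0],[-13,-30,28,0,-7.4,0]]]}}

```text
clock: 20.7
tcp_pos: [0.4852, -0.1115, 0.2887]
orientation: [0.0, -0.02, 1.0, -0.003]
wrist_force: [0.3, -0.9, 0.1]
finger_gap: 0.0639
```

```bash
python3 snap.py 11 side top; python3 - <<'E'
from fit import *
for n,t in(("top",165),("side",140)):
    p=pickle.load(open(n+"_11.pkl","rb"))
    cv2.imwrite(f"pics/t11{n}.png",cv2.resize(p["img"][100:380,60:400,::-1],None,fx=2.1,fy=2.1,interpolation=cv2.INTER_CUBIC))
    for m,c,z in(("lb",(.395,.183),.011),("lf",(.457,.18),.0224),("n1",(.519,.184),.0224),("n2",(.58,.186),.0224)):
        r=label(p,c,z,thr=t)
        print(n,m,None if r is None else (r[0].round(4),round(float(r[1]),3),r[2].round(3)))
    w=cloud(p)
    m=(w[...,2]>.06)&(w[...,2]<.26)&(abs(w[...,0]-.535)<.03)&(w[...,1]>.25)&(w[...,1]<.36)
    P=w[m]; print("bar",len(P),P.mean(0).round(4),np.polyfit(P[:,2],P[:,1],1), "x",np.percentile(P[:,0],[2,50,98]).round(4),"zmax",P[:,2].max())
E
```

```text
20.7 q [-0.384  0.15  -0.025  1.393 -0.005 -0.423] tcp [ 0.4852 -0.1115  0.2887] [ 2.000e-04 -1.950e-02  9.998e-01 -3.000e-03] F [ 0.27 -0.92  0.06] gap 0.0639
top lb None
top lf (array([0.4586, 0.1908]), 0.051, array([0.027, 0.038]))
top n1 (array([0.5195, 0.1843]), 0.03, array([0.027, 0.051]))
top n2 (array([0.5803, 0.1872]), 0.046, array([0.027, 0.051]))
bar 698 [0.534 0.286 0.17 ] [0.21852126 0.24882437] x [0.5267 0.5339 0.5425] zmax 0.24009288950798346
side lb None
side lf (array([0.4599, 0.1926]), 0.062, array([0.028, 0.036]))
side n1 (array([0.5207, 0.1851]), 0.032, array([0.027, 0.054]))
side n2 (array([0.5871, 0.1959]), 0.05, array([0.021, 0.049]))
bar 867 [0.5364 0.2889 0.1601] [0.18278283 0.25967827] x [0.5289 0.5362 0.545 ] zmax 0.23891859208928706
```

View pics/t11side.png

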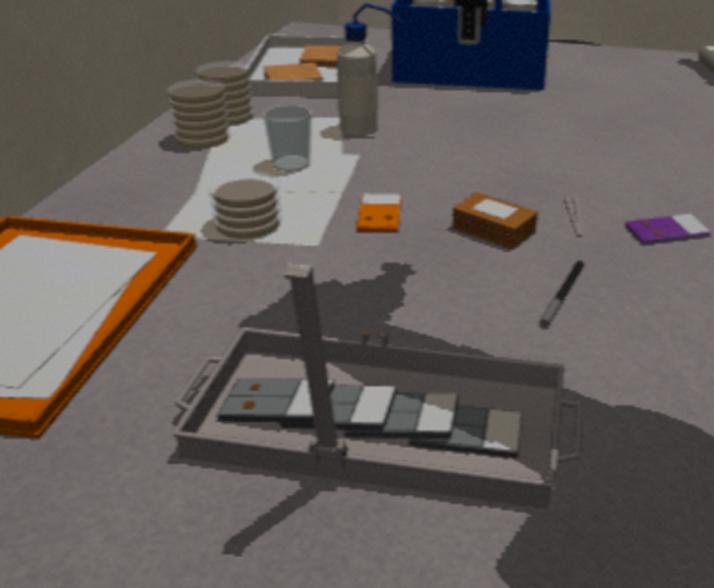

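View pics/t11top.png

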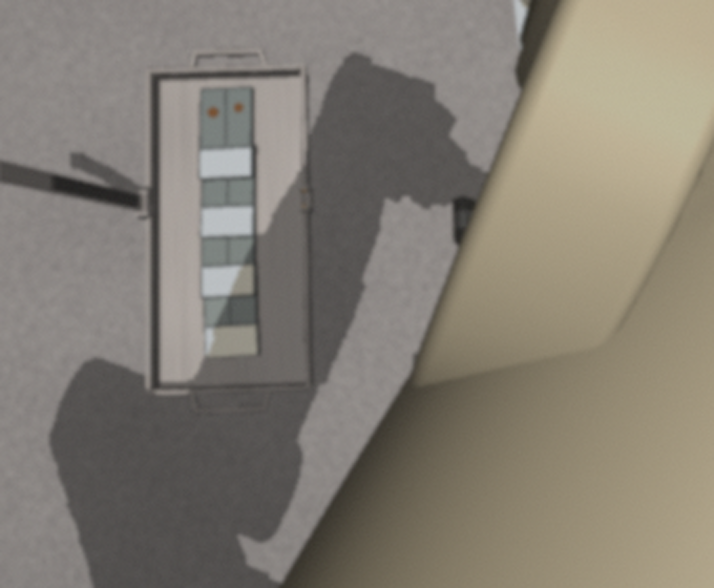

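The row is even: pitches about 61 mm, yaws 0.03–0.05. The bar leans out at about 1.77 rad, so its grip point is near (0.534, 0.2995, 0.218). I'll turn the tool 90° and go above it.

{"name": "send_rows", "arguments": {"deltas": [[[0.5,2,1,0,0,8],[1,6,2,0,0,16],[1.5,10,3,0,0,24],[2,14,3,0,0,32],[2.5,18,3,0,0,40],[3,22,3,0,0,48],[3.5,26,3,0,0,56],[4,30,3,0,0,64],[4.5,34,3,0,0,72],[4.7,38,3,0,0,80],[4.7,41,3,0,0,87],[4.7,41,3,0,0,89.4]]], "jaw": 0.2, "force": 20}}

```text
clock: 22.0
tcp_pos: [0.533, 0.3041, 0.3167]
orientation: [-0.002, 0.72, -0.694, 0.002]
wrist_force: [0.6, -0.4, 0.0]
finger_gap: 0.0512
```

{"name": "send_rows", "arguments": {"deltas": [[[0,0,0,0,0,0],[0,0,0,0,0,0],[0,0,0,0,0,0]]]}}

```text
clock: 22.3
tcp_pos: [0.5337, 0.2993, 0.3175]
orientation: [-0.001, 0.717, -0.697, 0.002]
wrist_force: [-0.2, -0.1, -0.4]
finger_gap: 0.051
```

```bash
python3 snap.py 12 side top; python3 turn.py .534 .2995 .201 1.602 0; python3 - <<'E'
from h import *
o=[]
for n in("top","side"):
    p=pickle.load(open(n+"_12.pkl","rb"))
    w=cloud(p)
    m=(w[...,2]>.06)&(w[...,2]<.26)&(abs(w[...,0]-.535)<.03)&(w[...,1]>.25)&(w[...,1]<.36)
    P=w[m]; print(n,len(P),P.mean(0).round(4) if len(P) else 0)
cv2.imwrite("pics/s12.png",cv2.resize(cv2.imread("pics/side_12.png")[60:360,100:400],None,fx=2,fy=2))
E
```

```text
22.3 q [ 0.381  0.383  0.355  1.538 -0.003 -1.217] tcp [0.5337 0.2993 0.3175] [-0.0014  0.7167 -0.6974  0.0023] F [-0.17 -0.06 -0.39] gap 0.051
tcp [0.5338 0.2991 0.3175] shift cm [  0.02   0.04 -11.65] turn deg [0.06 0.3  0.23]
top 695 [0.534  0.2859 0.1697]
side 866 [0.5364 0.289  0.16  ]
```

View pics/s12.png

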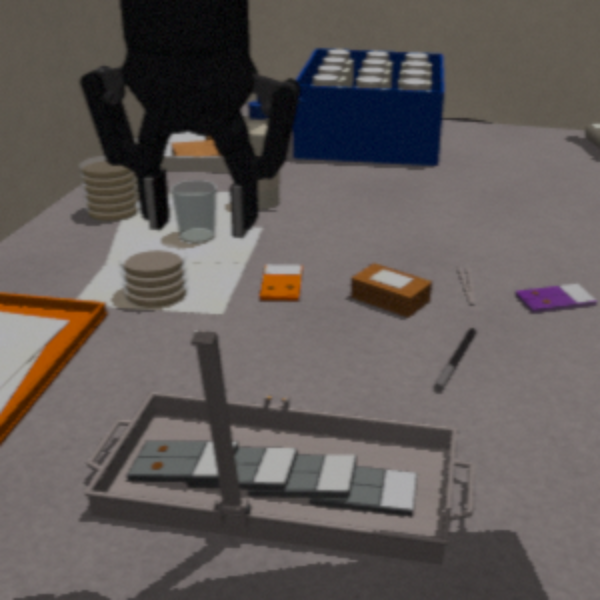

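The fingers straddle the bar's tip in x, and the row below is intact. Descending and pinching.

{"name": "send_rows", "arguments": {"deltas": [[[0,0,-3,0,0,0],[0,0,-6,0,0,0],[0,0,-9,0,0,0],[0,0,-11,0,0,0],[0,0,-11.6,0,0,0],[0,0,-11.6,0,0,0]]]}}

```text
clock: 23.0
tcp_pos: [0.5333, 0.2991, 0.2006]
orientation: [-0.001, 0.717, -0.697, 0.002]
wrist_force: [0.6, -0.4, 0.7]
finger_gap: 0.0514
```

{"name": "send_rows", "arguments": {"deltas": [[[0,0,0,0,0,0],[0,0,0,0,0,0],[0,0,0,0,0,0],[0,0,0,0,0,0],[0,0,0,0,0,0],[0,0,0,0,0,0],[0,0,0,0,0,0],[0,0,0,0,0,0]]], "jaw": -0.8, "force": 20}}

```text
clock: 23.8
tcp_pos: [0.5353, 0.3001, 0.2028]
orientation: [-0.003, 0.717, -0.697, 0.003]
wrist_force: [4.6, -0.5, 5.6]
finger_gap: 0.0157
```

```bash
python3 snap.py 13 side; python3 - <<'E'
import cv2,numpy as np
cv2.imwrite("pics/s13.png",cv2.resize(cv2.imread("pics/side_13.png")[120:340,130:350],None,fx=2.7,fy=2.7))
# arc waypoints relative to theta0, tool vertical, cm
th0=1.77;r=18.5;psi=.0315
for th in np.arange(1.77,-.2,-.11):
    d=-r*(np.cos(th)-np.cos(th0)); z=r*(np.sin(th)-np.sin(th0))
    print(round(th,2),np.round([-d*np.sin(psi),d*np.cos(psi),z],2).tolist())
E
```

```text
23.8 q [ 0.382  0.391  0.087  1.259 -0.003 -1.217] tcp [0.5353 0.3001 0.2028] [-0.0032  0.7171 -0.697   0.0032] F [ 4.59 -0.49  5.57] gap 0.0157
1.77 [0.0, -0.0, 0.0]
1.66 [0.06, -2.01, 0.29]
1.55 [0.13, -4.04, 0.36]
1.44 [0.19, -6.07, 0.21]
1.33 [0.25, -8.07, -0.17]
1.22 [0.32, -10.01, -0.76]
1.11 [0.37, -11.88, -1.56]
1.0 [0.43, -13.65, -2.57]
0.89 [0.48, -15.3, -3.76]
0.78 [0.53, -16.8, -5.12]
0.67 [0.57, -18.15, -6.65]
0.56 [0.61, -19.33, -8.31]
0.45 [0.64, -20.31, -10.09]
0.34 [0.66, -21.09, -11.96]
0.23 [0.68, -21.66, -13.92]
0.12 [0.69, -22.02, -15.92]
0.01 [0.7, -22.15, -17.95]
-0.1 [0.7, -22.06, -19.98]
```

View pics/s13.png

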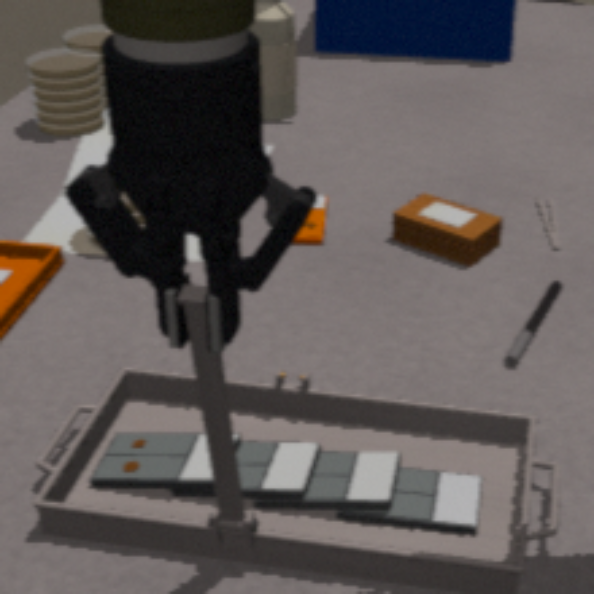

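Pinched: gap 15.7 mm, matching the 16 mm bar. Following the arc.

{"name": "send_rows", "arguments": {"deltas": [[[0.2,-1,0.2,0,0,0],[0.2,-2,0.3,0,0,0],[0.2,-3,0.35,0,0,0],[0.3,-4,0.35,0,0,0],[0.3,-5,0.3,0,0,0],[0.3,-6,0.2,0,0,0],[0.4,-7,0.05,0,0,0],[0.4,-8,-0.15,0,0,0]]]}}

```text
clock: 24.65
tcp_pos: [0.5376, 0.2187, 0.1991]
orientation: [-0.001, 0.717, -0.697, 0.002]
wrist_force: [3.3, 2.2, -1.4]
finger_gap: 0.0155
```

{"name": "send_rows", "arguments": {"deltas": [[[0,-1.9,-0.6,0,0,0],[0.1,-3.8,-1.4,0,0,0],[0.1,-5.6,-2.4,0,0,0],[0.2,-7.2,-3.6,0,0,0],[0.2,-8.7,-5,0,0,0],[0.2,-10.1,-6.5,0,0,0],[0.3,-11.3,-8.2,0,0,0]]]}}

```text
clock: 25.35
tcp_pos: [0.541, 0.105, 0.1172]
orientation: [-0.001, 0.717, -0.697, 0.003]
wrist_force: [3.4, 1.6, 1.1]
finger_gap: 0.0157
```

```bash
python3 snap.py 14 side top;python3 - <<'E'
import cv2,numpy as np
cv2.imwrite("pics/s14.png",cv2.resize(cv2.imread("pics/side_14.png")[120:340,130:350],None,fx=2.7,fy=2.7))
E
```

```text
25.35 q [ 0.048  0.323 -0.227  1.014 -0.003 -1.551] tcp [0.541  0.105  0.1172] [-0.0012  0.717  -0.6971  0.003 ] F [3.43 1.64 1.12] gap 0.0157
```

View pics/s14.png

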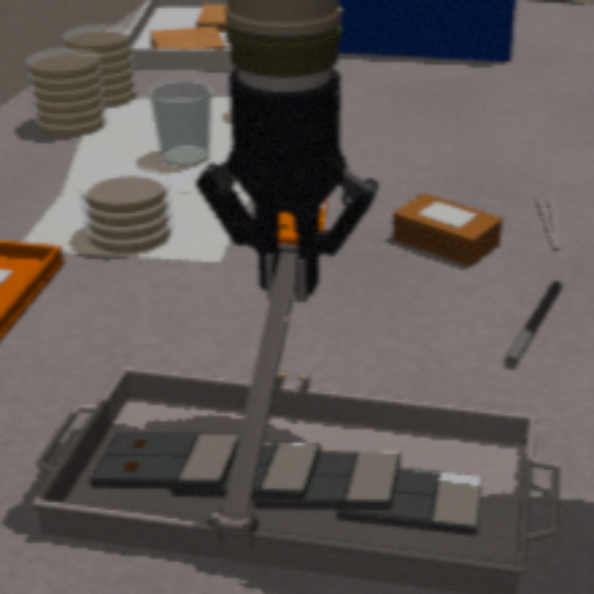

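{"name": "send_rows", "arguments": {"deltas": [[[0,-1,-1.8,0,0,0],[0.1,-1.8,-3.7,0,0,0],[0.1,-2.3,-5.6,0,0,0],[0.1,-2.6,-7,0,0,0],[0.1,-2.8,-8.2,0,0,0],[0.1,-2.8,-9,0,0,0],[0.1,-2.8,-9.4,0,0,0],[0.1,-2.8,-9.4,0,0,0]]]}}

```text
clock: 26.25
tcp_pos: [0.5417, 0.0765, 0.0228]
orientation: [0.0, 0.717, -0.697, 0.003]
wrist_force: [3.2, -7.2, 0.1]
finger_gap: 0.0152
```

{"name": "send_rows", "arguments": {"deltas": [[[0,0,-0.2,0,0,0],[0,0,-0.3,0,0,0],[0,0,-0.3,0,0,0]]]}}

```text
clock: 26.55
tcp_pos: [0.5417, 0.0765, 0.0203]
orientation: [0.0, 0.717, -0.697, 0.004]
wrist_force: [2.7, -7.9, -0.1]
finger_gap: 0.016
```

```bash
python3 snap.py 15 side top;python3 - <<'E'
from h import *
cv2.imwrite("pics/s15.png",cv2.resize(cv2.imread("pics/side_15.png")[150:340,130:350],None,fx=3,fy=3))
for n in("side","top"):
    p=pickle.load(open(n+"_15.pkl","rb"));w=cloud(p)
    for y in(.24,.2,.16,.12):
        g=proj(p,(.535+(.263-y)*.03,y,.04));u,v=g.round().astype(int);print(n,y,g.round(),w[v,u].round(4))
E
```

```text
26.55 q [-0.003  0.413 -0.363  0.79  -0.006 -1.602] tcp [0.5417 0.0765 0.0203] [ 3.000e-04  7.167e-01 -6.974e-01  3.600e-03] F [ 2.68 -7.85 -0.09] gap 0.016
side 0.24 [221. 302.] [0.5362 0.2378 0.039 ]
side 0.2 [227. 288.] [0.5357 0.2017 0.0427]
side 0.16 [232. 276.] [0.5363 0.1658 0.044 ]
side 0.12 [237. 264.] [0.5373 0.1258 0.0445]
top 0.24 [139. 196.] [0.4665 0.0547 0.5646]
top 0.2 [158. 196.] [0.4675 0.0431 0.5571]
top 0.16 [177. 195.] [0.4711 0.0343 0.5361]
top 0.12 [196. 195.] [0.4804 0.033  0.467 ]
```

View pics/s15.png

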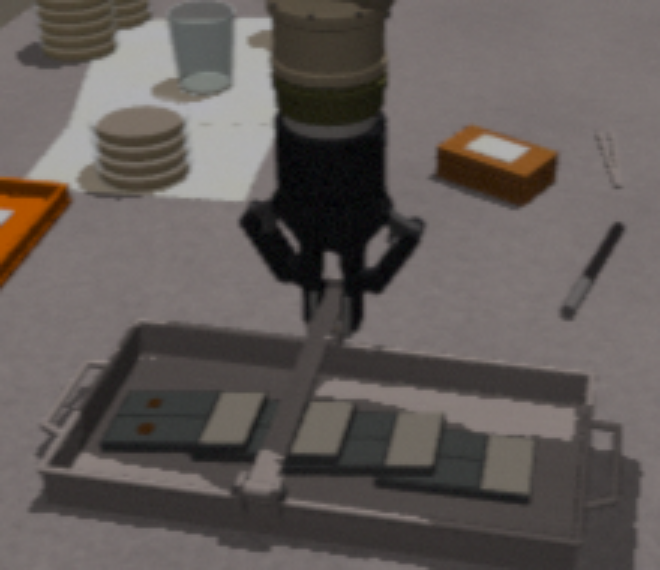

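Nearly level. I continue until the stop shows in the force.

{"name": "send_rows", "arguments": {"deltas": [[[0,0.1,-0.2,0,0,0],[0,0.2,-0.4,0,0,0],[0,0.2,-0.4,0,0,0]]]}}

```text
clock: 26.95
tcp_pos: [0.5417, 0.0768, 0.0162]
orientation: [0.002, 0.716, -0.698, 0.005]
wrist_force: [3.2, -13.3, -0.5]
finger_gap: 0.0158
```

{"name": "send_rows", "arguments": {"deltas": [[[0,0,-0.2,0,0,0],[0,0,-0.4,0,0,0],[0,0,-0.4,0,0,0]]]}}

```text
clock: 27.25
tcp_pos: [0.5418, 0.0771, 0.0122]
orientation: [0.001, 0.716, -0.698, 0.005]
wrist_force: [3.3, -12.9, 0.1]
finger_gap: 0.0157
```

{"name": "send_rows", "arguments": {"deltas": [[[0,-0.3,0,0,0,0],[0,-0.3,-0.2,0,0,0],[0,-0.3,-0.2,0,0,0]]]}}

```text
clock: 27.55
tcp_pos: [0.5418, 0.0771, 0.0112]
orientation: [-0.001, 0.717, -0.697, 0.003]
wrist_force: [0.5, -3.9, 5.9]
finger_gap: 0.0154
```

```bash
python3 snap.py 16 side top;python3 - <<'E'
from h import *
cv2.imwrite("pics/s16.png",cv2.resize(cv2.imread("pics/side_16.png")[200:330,170:300],None,fx=4.5,fy=4.5,interpolation=cv2.INTER_CUBIC))
p=pickle.load(open("side_16.pkl","rb"));w=cloud(p)
for y in(.24,.22,.2,.18,.16,.14,.12,.11):
        g=proj(p,(.535+(.263-y)*.03,y,.04));u,v=g.round().astype(int);print(y,g.round(),w[v,u].round(4))
E
```

```text
27.55 q [-0.004  0.424 -0.373  0.769 -0.003 -1.603] tcp [0.5418 0.0771 0.0112] [-0.0009  0.7171 -0.697   0.0029] F [ 0.52 -3.9   5.94] gap 0.0154
0.24 [221. 302.] [0.5369 0.2359 0.0372]
0.22 [224. 295.] [0.537 0.217 0.038]
0.2 [227. 288.] [0.5372 0.1973 0.0388]
0.18 [229. 282.] [0.5383 0.1799 0.0396]
0.16 [232. 276.] [0.5382 0.1596 0.0389]
0.14 [234. 270.] [0.5398 0.1397 0.0389]
0.12 [237. 264.] [0.5396 0.1181 0.0385]
0.11 [238. 261.] [0.5412 0.1045 0.0364]
```

View pics/s16.png

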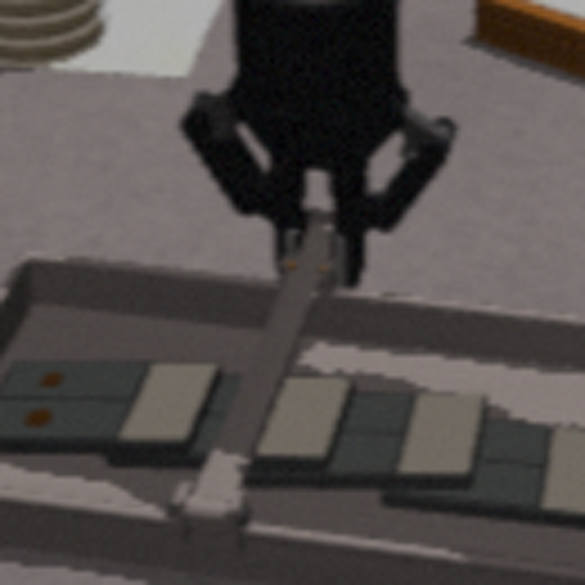

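The bar is level (top at z ≈ 0.0385 along its length), in the fork and resisting. One more firm press, then release and retreat.

{"name": "send_rows", "arguments": {"deltas": [[[0,0,-0.1,0,0,0],[0,0,-0.2,0,0,0],[0,0,-0.2,0,0,0]]]}}

```text
clock: 27.95
tcp_pos: [0.542, 0.0771, 0.0108]
orientation: [-0.001, 0.717, -0.697, 0.003]
wrist_force: [-3.6, -3.3, 18.2]
finger_gap: 0.0156
```

{"name": "send_rows", "arguments": {"deltas": [[[0,0,0.2,0,0,0],[0,0,0.2,0,0,0],[0,0,0.2,0,0,0],[0,0,0.2,0,0,0],[0,0,0.2,0,0,0]]], "jaw": 0.0}}

```text
clock: 28.45
tcp_pos: [0.5412, 0.0778, 0.0101]
orientation: [-0.001, 0.717, -0.697, 0.002]
wrist_force: [0.7, -0.5, 0.5]
finger_gap: 0.0425
```

{"name": "send_rows", "arguments": {"deltas": [[[0,0,1,0,0,0],[0,0,3,0,0,0],[0,0,6,0,0,0],[0,0,10,0,0,0],[0,-3,14,0,0,0],[0,-7,18,0,0,0],[0,-12,20,0,0,0],[0,-17,20,0,0,0],[0,-22,20,0,0,0],[0,-27,20,0,0,0],[0,-32,20,0,0,0],[0,-36,20,0,0,0]]]}}

```text
clock: 29.65
tcp_pos: [0.5413, -0.2843, 0.2116]
orientation: [-0.001, 0.717, -0.697, 0.003]
wrist_force: [1.3, -0.3, -0.1]
finger_gap: 0.0426
```

{"name": "send_rows", "arguments": {"deltas": [[[0,0,0,0,0,0],[-5,-4,0,0,0,0],[-9,-8,0,0,0,0],[-13,-12,0,0,0,0],[-13,-12,0,0,0,0],[-13,-12,0,0,0,0],[-13,-12,0,0,0,0]]]}}

```text
clock: 30.35
tcp_pos: [0.4114, -0.4021, 0.2111]
orientation: [-0.002, 0.717, -0.697, 0.002]
wrist_force: [0.2, 0.8, -0.9]
finger_gap: 0.0429
```

```bash
python3 snap.py 17 side top;python3 - <<'E'
from fit import *
cv2.imwrite("pics/s17.png",cv2.resize(cv2.imread("pics/side_17.png")[180:360,130:350],None,fx=3.2,fy=3.2,interpolation=cv2.INTER_CUBIC))
cv2.imwrite("pics/t17.png",cv2.resize(cv2.imread("pics/top_17.png")[60:340,40:440],None,fx=1.9,fy=1.9,interpolation=cv2.INTER_CUBIC))
for n,t in(("top",165),("side",140)):
    p=pickle.load(open(n+"_17.pkl","rb"));w=cloud(p)
    for m,c,z in(("lb",(.395,.183),.011),("lf",(.457,.18),.0224),("n1",(.519,.184),.0224),("n2",(.58,.186),.0224)):
        r=label(p,c,z,thr=t)
        print(n,m,None if r is None else (r[0].round(4),round(float(r[1]),3),r[2].round(3)))
    for y in(.24,.2,.16,.12,.08):
        g=proj(p,(.535+(.263-y)*.03,y,.04));u,v=g.round().astype(int);print(y,g.round(),w[v,u].round(4))
E
```

```text
30.35 q [-9.150e-01  3.160e-01  1.000e-03  1.251e+00  4.000e-03 -2.514e+00] tcp [ 0.4114 -0.4021  0.2111] [-0.0015  0.7168 -0.6973  0.0023] F [ 0.25  0.83 -0.89] gap 0.0429
top lb None
top lf (array([0.4605, 0.1894]), 0.059, array([0.027, 0.05 ]))
top n1 (array([0.519 , 0.1843]), 0.034, array([0.027, 0.051]))
top n2 (array([0.5803, 0.1872]), 0.047, array([0.027, 0.051]))
0.24 [139. 196.] [0.5369 0.2409 0.0369]
0.2 [158. 196.] [0.5366 0.2003 0.0383]
0.16 [177. 195.] [0.5386 0.1601 0.0388]
0.12 [196. 195.] [0.5387 0.1201 0.0378]
0.08 [215. 194.] [0.5408 0.0799 0.0378]
side lb None
side lf (array([0.4618, 0.1907]), 0.064, array([0.029, 0.048]))
side n1 (array([0.5203, 0.1845]), 0.032, array([0.028, 0.056]))
side n2 (array([0.5816, 0.1879]), 0.056, array([0.028, 0.055]))
0.24 [221. 302.] [0.5364 0.2373 0.0385]
0.2 [227. 288.] [0.5376 0.1961 0.0378]
0.16 [232. 276.] [0.5381 0.16   0.0392]
0.12 [237. 264.] [0.5396 0.118  0.0385]
0.08 [241. 253.] [0.5419 0.0779 0.0389]
```

View pics/s17.png

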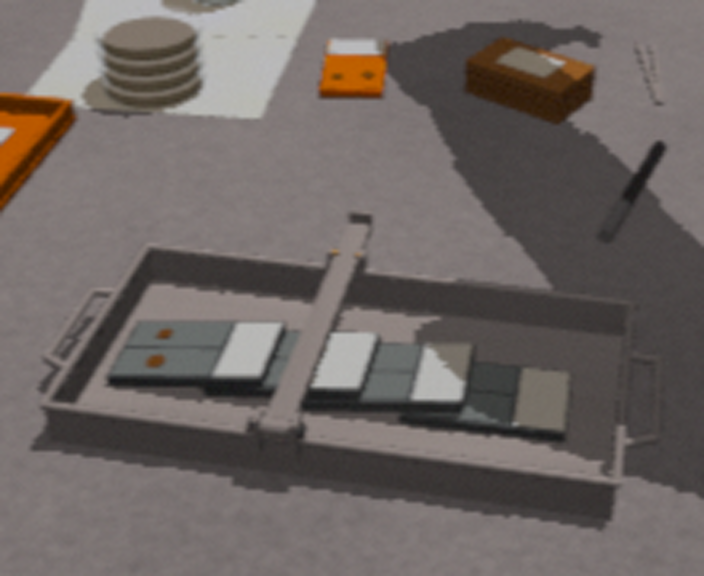

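View pics/t17.png

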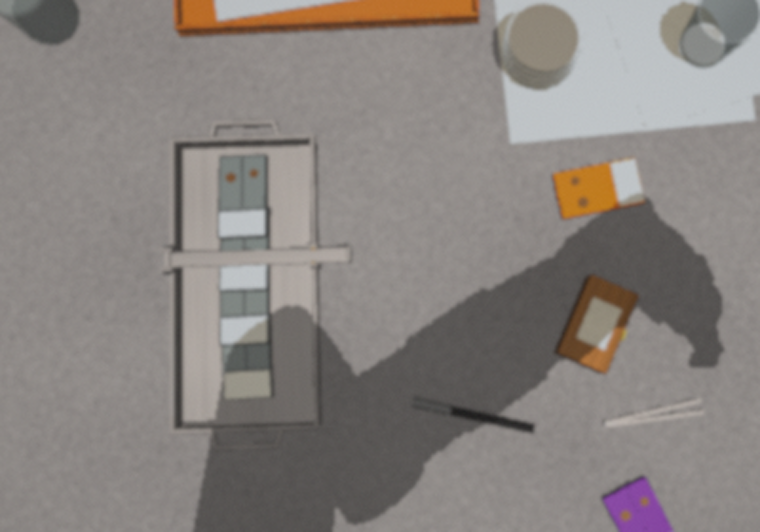

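Bar level in its catch, row undisturbed, arm clear. Handing in.

```bash
python3 -c "
from workcell import *
print(hand_in())"
```

```text
the job is handed in; nothing more can be done
None
```

I laid both loose grey mailers in the row and swung the hold-down bar down into its catch. I then handed the job in; the robot clock had read 30.4 s of the 69 s allowed just before. The hand-in gives no verdict, so what follows is from my own last checks.

- **New mailers:** the labels are up and at the same end as the others. Each step is about 61 mm, sideways offset is about 2 mm or less, and the yaw is 0.03–0.06 rad. In the pictures each one leans with its label end on the mailer before. I placed them by contact at about the planned height, but did not measure the window-end height after release.
- **Bar:** its top lies level at 37–39 mm from hinge to tip, seen in both cameras. It pushed back with 18 N at the stop.
- **Laid mailers, slide box and dishes:** they show no visible shift. The arm's shadow spoiled the last label readings on both laid mailers. The first could not be read at all, and the second read 7–8 mm off sideways. I judged those two from the pictures.
- **Camera disagreement:** the two cameras differed by 1–2 mm in x throughout, which is within the stated calibration.

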